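# Swap the nut drivers into their own foam nests

## Robot

A 6-joint arm with a two-finger parallel gripper is mounted at the origin on the work surface. World frame = base frame: x ahead of the robot, y to its left, z up, the work surface at z = 0. Lengths are in mm, angles in rad, forces in N, time in s.
With the tool pointing down it reaches from about 350 to 775 mm from the base axis. Payload 5.5 kg.
Tool frame: the origin (TCP) lies midway between the tips of the shut fingers; the grasp point (between the pads) lies 19 mm behind it; z points along the fingers, y is the direction in which the jaws open and shut (so a half turn about z gives the same grasp; the last joint's range is limited). The gripper opens to 85 mm and grips with 20 to 120 N. Pads are 22 mm wide; open, the fingers measure 114 mm over their backs; the gripper's body (76 mm by 85 mm) begins 54 mm behind the grasp point. The pads swing forward as they close: fully open they stand 13 mm farther back than shut.
Start: joints at [1.029, 0.313, 0.046, 1.304, 0, 1.431], TCP at [224.897, 529.238, 231.323] pointing down, gripper open.
Joint ranges: [-2.76, 2.76], [-0.86, 1.69], [-1.03, 1.26], [-2.2, 2.34], [-1.47, 1.5], [-3.14, 3.14]. Speed limits (rad/s): [2.57, 2.57, 3.14, 3.14, 3.14, 3.14].

## Interface

Orientations are given as a unit quaternion [x, y, z, w].
In Python, from station import manip gives the robot as it stands.
- The arm moves only by the shell command python3 -m crank 'ROWS' [FORCE]. ROWS is text: rows parted by semicolons, each of 7 numbers parted by spaces: the shift along the tool's x, y, z in m, then the turn, a rotation vector about the tool's x, y, z in rad, then the finger opening in m, from 0 to 0.0854. A call has 1 to 12 rows; each row shifts and turns the pose as measured when the row begins, along the tool's axes as they then stand; what a row does not reach is not made up. A row lasts 1/10 s, in which the tool goes at most 50 mm and 8.59 degrees, less where a joint would pass 70% of its speed; a pose out of reach is approached as far as the arm can. A call with a gripper value outside its range is refused whole. The fingers move at their own pace and stop on an object; FORCE is the grip in N (left out, the last holds). Time passes only in rows, so rows that do not move let the fingers close. It gives the time, the measured TCP pose, the force and the opening at its end, in the units of the state.
- manip.read_state(): the state, without advancing time (a new reading comes with each control period).
- manip.grab_frame(name): name is "side" or "top"; returns a dict with "pixels" (420x560x3 uint8, red, green, blue), "K" (3x3 intrinsics, pixels), "k1" (the pictures are not rectified: a ray, as slopes to the right and down, at radius r is drawn at 1 + k1 r^2 times it, then the intrinsics apply), "T" (4x4, takes a point from camera to world coordinates). Camera axes: x right, y down, z forward; pixel columns grow to the right and rows downward; lengths in mm; the calibration is good to about 2 mm. A picture is of the moment at which its call begins. There is no depth.
- manip.sign_off(): hands the job in, once; it reports no verdict.
The state is a dict: "clock": time; "q": joint angles; "qd": joint speeds; "effort": joint torques, N m; "position": TCP position; "tcp_rot": TCP orientation; "force": force on the tool from outside, world axes, zero at the start; "torque": the same for the moment, N m; "finger_gap": opening from 0.0 (shut) to 1.0 (fully open).
Only numpy, scipy, OpenCV 4.12 (cv2) and the standard library are available. Lean on these libraries where they do the work, as an engineer would, in place of code of your own. Each camera call takes 0.05 s, during which the arm holds its last target.

## Task

The three nut drivers have been put back in each other's foam nests. Sort them out so that every driver lies in the nest of its own colour, fully down and flat in the cutout with its socket in the narrow slot; the white nest is free for parking one on the way. Leave the spray can, the gear and the carton alone.

Things in the scene. Friction and masses are not known exactly. Their poses are not given: they have to be found in the camera images.
- driver_red: nut driver, red handle, lying flat. Handle: block 58 x 30 x 32 mm (x, y, z), edges rounded; from its +x end a 19 mm collar, thin shaft and 16 mm socket reach 46 mm further, centred 16 mm above the handle's underside. Origin: centre of the handle's underside; x towards the socket, z up. About 0.1 kg, centre of mass in the handle, up to 10 mm from its middle towards the socket
- driver_yellow: nut driver, yellow handle, lying flat. Handle: block 58 x 30 x 32 mm (x, y, z), edges rounded; from its +x end a 19 mm collar, thin shaft and 16 mm socket reach 46 mm further, centred 16 mm above the handle's underside. Origin: centre of the handle's underside; x towards the socket, z up. About 0.1 kg, centre of mass in the handle, up to 10 mm from its middle towards the socket
- driver_blue: nut driver, blue handle, lying flat. Handle: block 58 x 30 x 32 mm (x, y, z), edges rounded; from its +x end a 19 mm collar, thin shaft and 16 mm socket reach 46 mm further, centred 16 mm above the handle's underside. Origin: centre of the handle's underside; x towards the socket, z up. About 0.1 kg, centre of mass in the handle, up to 10 mm from its middle towards the socket
- nest_red: red-topped nest, fixed rigid black foam 136 x 54 x 20 mm (x, y, z). Origin: centre of underside, z up. Cutout open at top, floor at z 4 mm: handle pocket 66 x 38 mm centred at x -25, then shaft slot 24 mm wide on to x +58. A driver is home with its origin at (-25, 0, 4) mm and its x along the nest's x; 4 mm play; handle 16 mm proud of the foam. Reversed, it cannot go down
- nest_yellow: yellow-topped nest, fixed rigid black foam 136 x 54 x 20 mm (x, y, z). Origin: centre of underside, z up. Cutout open at top, floor at z 4 mm: handle pocket 66 x 38 mm centred at x -25, then shaft slot 24 mm wide on to x +58. A driver is home with its origin at (-25, 0, 4) mm and its x along the nest's x; 4 mm play; handle 16 mm proud of the foam. Reversed, it cannot go down
- nest_blue: blue-topped nest, fixed rigid black foam 136 x 54 x 20 mm (x, y, z). Origin: centre of underside, z up. Cutout open at top, floor at z 4 mm: handle pocket 66 x 38 mm centred at x -25, then shaft slot 24 mm wide on to x +58. A driver is home with its origin at (-25, 0, 4) mm and its x along the nest's x; 4 mm play; handle 16 mm proud of the foam. Reversed, it cannot go down
- nest_white: white-topped spare nest, fixed rigid black foam 136 x 54 x 20 mm (x, y, z). Origin: centre of underside, z up. Cutout open at top, floor at z 4 mm: handle pocket 66 x 38 mm centred at x -25, then shaft slot 24 mm wide on to x +58. A driver is home with its origin at (-25, 0, 4) mm and its x along the nest's x; 4 mm play; handle 16 mm proud of the foam. Reversed, it cannot go down. Empty at start
- spray_can: spray can with green label, 58 mm diameter, 170 mm tall, standing loose near the work; origin: centre of its underside. To be left alone
- gear: dark steel gear lying flat, 83 mm diameter over the teeth, 30 mm tall with its hub, loose; origin: centre of its underside. To be left alone
- carton: small cardboard carton 70 x 100 x 50 mm (x, y, z), loose; origin: centre of its underside. To be left alone

How it is judged (in metres and radians):
At the end, for the whole second after the job is handed in: every driver lies in its own colour's nest: within 8 mm of (-25, 0) mm in the nest's frame, underside under 8 mm above the bench (4 is fully down), tilt under 0.08 rad, within 0.2 rad of the nest's axis, released and at rest; spray can, gear and carton moved less than 20 mm (x of driver_red in the frame of nest_red between -0.033 and -0.017 m and y of driver_red in the frame of nest_red between -0.008 and 0.008 m and z of driver_red in the frame of nest_red below 0.008 m and angle between each of driver_red, driver_yellow, driver_blue's own z axis and vertical below 0.08 rad and angle between the x axis of driver_red and the x axis of nest_red, either way round below 0.2 rad and linear speed of each of driver_red, driver_yellow, driver_blue below 0.02 m/s and angular speed of each of driver_red, driver_yellow, driver_blue below 0.2 rad/s and contact force between each of driver_red, driver_yellow, driver_blue and the fingers below 0.1 N and x of driver_yellow in the frame of nest_yellow between -0.033 and -0.017 m and y of driver_yellow in the frame of nest_yellow between -0.008 and 0.008 m and z of driver_yellow in the frame of nest_yellow below 0.008 m and angle between the x axis of driver_yellow and the x axis of nest_yellow, either way round below 0.2 rad and x of driver_blue in the frame of nest_blue between -0.033 and -0.017 m and y of driver_blue in the frame of nest_blue between -0.008 and 0.008 m and z of driver_blue in the frame of nest_blue below 0.008 m and angle between the x axis of driver_blue and the x axis of nest_blue, either way round below 0.2 rad and distance of each of spray_can, gear, carton from where it was at the start of the episode below 0.02 m); the robot touches nothing.
It fails at once if the spray can is pushed more than 20 mm or knocked over (distance of spray_can from where it was at the start of the episode above 0.02 m or angle between spray_can's own z axis and vertical above 0.3 rad).
It fails at once if the gear is pushed more than 20 mm or knocked over (distance of gear from where it was at the start of the episode above 0.02 m or angle between gear's own z axis and vertical above 0.3 rad).
It fails at once if the carton is pushed more than 20 mm or knocked over (distance of carton from where it was at the start of the episode above 0.02 m or angle between carton's own z axis and vertical above 0.3 rad).
It also fails if it takes over 128 s, if anything falls off the work surface, if the arm or the gripper's body presses on something with over 40 N, if the wrist force passes 120 N, or if a joint passes its speed limit or range.

## Working session

There is one attempt and no reset: what is moved stays moved. The work goes in short steps, Python scripts to look and compute and a shell command to move; the robot and the scene stay as the last step left them, time stands still between calls to the robot, and variables do not carry over. Pictures are saved under pics/ and viewed, and the job is handed in when it is done.

```bash
mkdir -p pics; ls
python3 - <<'E'
from station import manip
import cv2
for n in ("top","side"):
    f=manip.grab_frame(n); cv2.imwrite(f"pics/{n}0.png",f["pixels"][:,:,::-1]); print(n,f["K"],f["k1"],f["T"])
print(manip.read_state())
E
```

```text
pics
top [[465.21306646   0.         278.21495291]
 [  0.         465.21306646 210.41817222]
 [  0.           0.           1.        ]] -0.1277600174871046 [[ 2.48630299e-02 -9.98568927e-01  4.73490011e-02  5.58507927e+02]
 [-9.99676863e-01 -2.50854783e-02 -4.10955706e-03 -3.26554337e-01]
 [ 5.29144832e-03 -4.72315248e-02 -9.98869953e-01  1.00296602e+03]
 [ 0.00000000e+00  0.00000000e+00  0.00000000e+00  1.00000000e+00]]
side [[513.62637643   0.         273.0156507 ]
 [  0.         513.62637643 209.79631346]
 [  0.           0.           1.        ]] 0.06661679092383184 [[ 9.99324257e-01 -2.77832381e-02  2.40649414e-02  5.64621007e+02]
 [-3.67453849e-02 -7.71135002e-01  6.35610404e-01 -7.78352152e+02]
 [ 8.98003469e-04 -6.36065170e-01 -7.71634818e-01  9.84887882e+02]
 [ 0.00000000e+00  0.00000000e+00  0.00000000e+00  1.00000000e+00]]
{'clock': 0.1, 'q': array([ 1.02935907e+00,  3.13941863e-01,  4.50661463e-02,  1.30357277e+00,
       -1.77276180e-05,  1.43121186e+00]), 'qd': array([ 0.00021973, -0.00037271,  0.00496382, -0.00027799,  0.00079264,
       -0.00128   ]), 'effort': array([ 2.96368249e-03, -4.81727314e+01,  2.99244744e+01,  1.27504097e-02,
       -7.90324452e-05,  9.01761098e-06]), 'position': array([224.66420114, 528.79649339, 230.47778819]), 'tcp_rot': array([ 1.99577096e-01,  9.79881779e-01, -7.81607664e-04, -2.67529065e-04]), 'force': array([-0.46807148, -0.39486986,  0.31380115]), 'torque': array([ 0.03420778, -0.01718715, -0.02676639]), 'finger_gap': 1.0029690370769022}
```

View pics/top0.png

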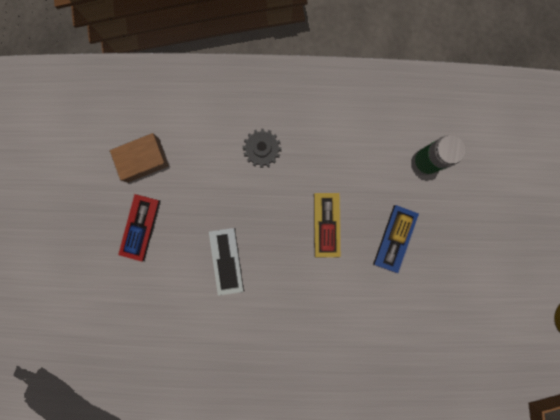

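View pics/side0.png

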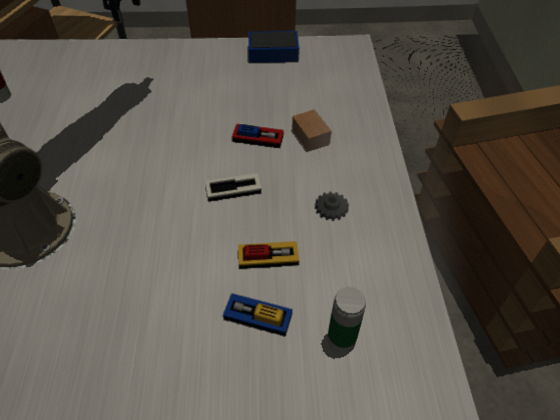

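```bash
cat > h.py <<'E'
import cv2, numpy as np
from station import manip
def rays(f,px):
    p=np.array(px,float).reshape(-1,1,2)
    u=cv2.undistortPoints(p,f["K"],np.array([f["k1"],0,0,0,0.])).reshape(-1,2)
    return np.c_[u,np.ones(len(u))]@f["T"][:3,:3].T
def onto(f,px,z):
    d=rays(f,px);o=f["T"][:3,3]
    return (o+d*((z-o[2])/d[:,2])[:,None])[:,:2]
def proj(f,P):
    Ti=np.linalg.inv(f["T"]);r=cv2.Rodrigues(Ti[:3,:3])[0]
    return cv2.projectPoints(np.array(P,float).reshape(-1,1,3),r,Ti[:3,3],f["K"],np.array([f["k1"],0,0,0,0.]))[0].reshape(-1,2)
def mask(f,c):
    h=cv2.cvtColor(f["pixels"],cv2.COLOR_RGB2HSV_FULL).astype(int)
    H,S,V=h[...,0]*360/255,h[...,1],h[...,2]
    if c=="white": return ((S<40)&(V>165)).astype(np.uint8)
    r={"red":lambda:(H>345)|(H<12),"yellow":lambda:(H>30)&(H<60),"blue":lambda:(H>205)&(H<245)}[c]()
    return (r&(S>130)&(V>60)).astype(np.uint8)
def blobs(m,amin=40):
    n,l,s,c=cv2.connectedComponentsWithStats(m,connectivity=8)
    return [(l==i,s[i],c[i]) for i in range(1,n) if s[i,4]>=amin]
def hullfit(f,m,z):
    """filled hull of mask -> world points on plane z -> centroid + rect"""
    cs=np.argwhere(m)[:,::-1].astype(np.int32)
    hu=cv2.convexHull(cs)
    fill=np.zeros(m.shape,np.uint8);cv2.fillConvexPoly(fill,hu,1)
    W=onto(f,np.argwhere(fill)[:,::-1],z)
    c=W.mean(0);e,v=np.linalg.eigh(np.cov(W.T))
    a=v[:,1];
    return c,np.degrees(np.arctan2(a[1],a[0])),np.sqrt(12*e[::-1])
E
cat > m.py <<'E'
from h import *
import sys
for n in ("top","side"):
    f=manip.grab_frame(n)
    for c in ("red","yellow","blue","white"):
        for m,s,ce in blobs(mask(f,c)):
            if s[4]>5000: continue
            for z in (20,36): print(n,c,s,"z",z,*[np.round(x,1) for x in hullfit(f,m,z)])
E
python3 m.py
python3 - <<'E'
import cv2
a=cv2.imread("pics/top0.png")[180:310,110:430];cv2.imwrite("pics/topc.png",cv2.resize(a,None,fx=2.5,fy=2.5,interpolation=cv2.INTER_CUBIC))
a=cv2.imread("pics/side0.png")[110:350,190:310];cv2.imwrite("pics/sidec.png",cv2.resize(a,None,fx=2.5,fy=2.5,interpolation=cv2.INTER_CUBIC))
E
```

```text
top red [119 195  40  66 846] z 20 [561.4 293.4] 166.5 [134.6  56.3]
top red [119 195  40  66 846] z 36 [561.4 288.6] 166.5 [132.4  55.3]
top red [320 224  15  27 368] z 20 [ 551.1 -109.5] 179.5 [56.  30.4]
top red [320 224  15  27 368] z 36 [ 551.2 -107.7] 179.5 [55.1 29.9]
top yellow [315 194  25  63 782] z 20 [ 576.4 -108.2] -178.3 [132.7  52.5]
top yellow [315 194  25  63 782] z 36 [ 576.2 -106.4] -178.3 [130.6  51.7]
top yellow [391 214  21  29 383] z 20 [ 574.2 -267.4] 159.7 [58.5 31.8]
top yellow [391 214  21  29 383] z 36 [ 574. -263.] 159.7 [57.5 31.2]
top blue [376 206  42  66 609] z 20 [ 551.9 -257.2] 161.4 [132.2  53.1]
top blue [376 206  42  66 609] z 36 [ 552. -253.] 161.4 [130.1  52.3]
top blue [125 226  18  27 294] z 20 [536.2 303.1] 165.8 [55.6 28.7]
top blue [125 226  18  27 294] z 36 [536.6 298.2] 165.8 [54.7 28.3]
side red [232 124  51  19 285] z 20 [562.5 293.4] 166.8 [135.3  56.6]
side red [232 124  51  19 285] z 36 [562.5 275.7] 166.8 [133.1  55.7]
side red [244 245  25  11 169] z 20 [ 551.7 -101.1] -178.3 [55.  27.5]
side red [244 245  25  11 169] z 36 [ 551.9
[... 347 characters left out ...]
238 242  61  23 592] z 20 [ 578. -110.] -178.1 [136.  57.]
side yellow [238 242  61  23 592] z 36 [ 577.8 -121.1] -178.1 [133.7  56.1]
side yellow [254 304  29  18 305] z 20 [ 574.4 -260.5] 159.9 [57.7 30.1]
side yellow [254 304  29  18 305] z 36 [ 574.2 -269.1] 159.9 [56.8 29.6]
side blue [248  32  22  17  46] z 20 [562.7 733.5] 117.7 [94.2 45.6]
side blue [248  32  22  17  46] z 36 [562.7 708.4] 117.7 [92.6 44.8]
side blue [239 125  19   8  53] z 20 [535.8 313.2] 163.9 [52.3 25.3]
side blue [239 125  19   8  53] z 36 [536.3 295.1] 163.9 [51.4 24.9]
side blue [224 294  68  38 654] z 20 [ 553. -259.] 161.5 [135.3  54.6]
side blue [224 294  68  38 654] z 36 [ 553.2 -267.6] 161.5 [133.1  53.7]
```

View pics/topc.png

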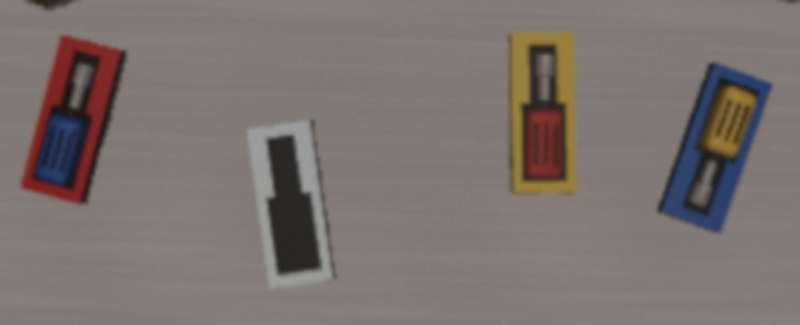

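View pics/sidec.png

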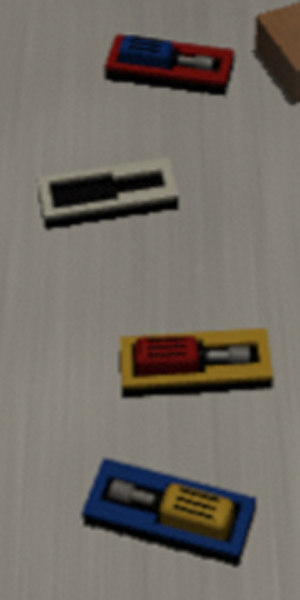

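Run:
```python
from h import *
for n,(x0,x1,y0,y1) in (("top",(200,250,220,300)),("side",(198,270,168,205))):
    f=manip.grab_frame(n);g=f["pixels"].astype(int)
    p=f["pixels"][y0:y1,x0:x1]; 
    print(p[5,5],p.reshape(-1,3).max(0))
    m=np.zeros(g.shape[:2],np.uint8)
    thr={"top":150,"side":165}[n]
    sub=(g[y0:y1,x0:x1].min(2)>thr)
    m[y0:y1,x0:x1]=sub
    b=max(blobs(m),key=lambda t:t[1][4]); print(n,b[1],hullfit(f,b[0],20))
    cv2.imwrite(f"pics/w{n}.png",cv2.resize(b[0][y0:y1,x0:x1].astype(np.uint8)*255,None,fx=4,fy=4))
    d=np.zeros_like(m); d[y0:y1,x0:x1]=(g[y0:y1,x0:x1].max(2)<70)
    b=max(blobs(d),key=lambda t:t[1][4]); print("dark",b[1])
s=manip.read_state();print(s["position"],s["clock"],s["finger_gap"])
```

```text
[130 121 117] [155 158 157]
top [210 229  27  46 299] (array([520.50984536, 110.24745167]), np.float64(-177.61700551709862), array([82.13274169, 49.52793599]))
dark [218 235  20  54 715]
[129 125 117] [146 142 126]Traceback (most recent call last):
  File "<stdin>", line 10, in <module>
ValueError: max() iterable argument is empty
```

View pics/wtop.png

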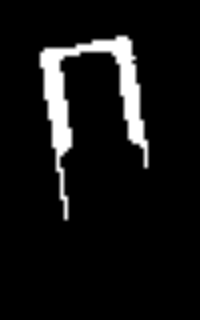

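Run:
```python
from h import *
for n,(x0,x1,y0,y1) in (("top",(200,250,220,300)),("side",(198,270,168,205))):
    f=manip.grab_frame(n);g=cv2.GaussianBlur(f["pixels"],(3,3),0).astype(int)
    m=np.zeros(g.shape[:2],np.uint8)
    s=g[y0:y1,x0:x1]
    m[y0:y1,x0:x1]=(s[...,1]>s[...,0]+(-1 if n=="top" else -1))&(s.min(2)>70)
    b=max(blobs(m),key=lambda t:t[1][4]); print(n,b[1],hullfit(f,b[0],20))
    cv2.imwrite(f"pics/w{n}2.png",np.hstack([cv2.resize(a,None,fx=4,fy=4) for a in (cv2.cvtColor(b[0][y0:y1,x0:x1].astype(np.uint8)*255,cv2.COLOR_GRAY2BGR),f["pixels"][y0:y1,x0:x1,::-1])]))
```

```text
top [210 229  33  66 774] (array([494.71751129, 103.6765258 ]), np.float64(-170.10822456939923), array([133.73517195,  53.90583403]))Traceback (most recent call last):
  File "<stdin>", line 7, in <module>
ValueError: max() iterable argument is empty
```

View pics/wtop2.png

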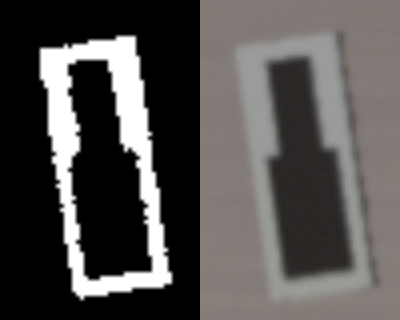

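```bash
cat > plan.py <<'E'
import sys,numpy as np
from scipy.spatial.transform import Rotation as R
from station import manip
# usage: plan.py x y z yawdeg [minrows] ; tool-down target -> constant rows
x,y,z,yaw=map(float,sys.argv[1:5]); 
s=manip.read_state();p=s["position"];R0=R.from_quat(s["tcp_rot"])
a=np.radians(yaw);Rt=R.from_matrix(np.c_[[np.cos(a),np.sin(a),0],[np.sin(a),-np.cos(a),0],[0,0,-1]])
rv=(R0.inv()*Rt).as_rotvec(); 
if len(sys.argv)>6: # force sign of turn about tool z
    if np.sign(rv[2])!=float(sys.argv[6]): rv=rv*(1-2*np.pi/np.linalg.norm(rv))
tw=np.array([x,y,z])-p
n=max(int(np.ceil(np.linalg.norm(tw)/45)),int(np.ceil(np.linalg.norm(rv)/.145)),1)
if len(sys.argv)>5: n=max(n,int(sys.argv[5]))
r=R.from_rotvec(rv/n);M=sum((r**k).as_matrix() for k in range(n))
d=np.linalg.solve(M,R0.inv().apply(tw))/1000
xa=R0.as_matrix()[:,0];za=R0.as_matrix()[:,2]
print("pos",p.round(1),"yaw",round(np.degrees(np.arctan2(xa[1],xa[0])),2),"zaxis",za.round(4),"gap",round(s["finger_gap"]*85.4,1),"F",s["force"].round(1),"t",round(s["clock"],2),"q6",round(s["q"][5],2))
print("world shift",tw.round(1)," n=",n,"row:",d.round(4),(rv/n).round(4))
E
python3 plan.py 541.6 298.3 130 166.7
python3 - <<'E'
from h import *
f=manip.grab_frame("top")
print("can base",onto(f,[[428,163]],0),"can top",onto(f,[[449,150]],170),"gear",onto(f,[[262,148]],15),"carton",onto(f,[[113,158],[152,136],[166,163],[124,181]],50))
E
```

```text
pos [224.9 529.2 231.2] yaw 156.98 zaxis [-1.e-04 -1.e-04 -1.e+00] gap 85.7 F [-0.   0.3 -0.2] t 0.4 q6 1.43
world shift [ 316.7 -230.9 -101.2]  n= 9 row: [-0.0416 -0.013   0.0112] [-0.     -0.     -0.0189]
can base [[ 719.03284681 -332.15951079]] can top [[ 717.44619296 -315.92647976]] gear [[738.43618486  33.70463959]] carton [[704.96981489 344.7711936 ]
 [752.77129378 263.43351725]
 [696.37893949 231.16423108]
 [656.98217483 318.65919643]]
```

```bash
python3 -m crank '-0.042 -0.013 0.011 0 0 -0.019 0.0854;-0.042 -0.013 0.011 0 0 -0.019 0.0854;-0.042 -0.013 0.011 0 0 -0.019 0.0854;-0.042 -0.013 0.011 0 0 -0.019 0.0854;-0.042 -0.013 0.011 0 0 -0.019 0.0854;-0.042 -0.013 0.011 0 0 -0.019 0.0854;-0.042 -0.013 0.011 0 0 -0.019 0.0854;-0.042 -0.013 0.011 0 0 -0.019 0.0854;-0.042 -0.013 0.011 0 0 -0.019 0.0854;0 0 0 0 0 0 0.0854'; python3 plan.py 541.6 298.3 60 166.7
```

```text
clock: 1.45
position: [558.8, 294.4, 129.8]
tcp_rot: [0.108, 0.994, 0.003, 0.002]
force: [0.0, 0.1, -0.8]
finger_gap: 0.999
pos [558.8 294.4 129.8] yaw 167.6 zaxis [ 0.0052  0.0062 -1.    ] gap 85.3 F [ 0.   0.1 -0.8] t 1.45 q6 0.57
world shift [-17.2   3.9 -69.8]  n= 2 row: [ 0.0089 -0.0002  0.0349] [0.0036 0.0018 0.0078]
```

```bash
python3 -m crank '0.009 0 0.035 0.003 0.002 0.008 0.055;0.0085 0 0.035 0.003 0.002 0.006 0.055;0 0 0 0 0 0 0.055;0 0 0 0 0 0 0.055'; python3 plan.py 541.6 298.3 30 166.7;python3 - <<'E'
from h import *
f=manip.grab_frame("side"); cv2.imwrite("pics/s1.png",cv2.resize(f["pixels"][60:200,170:360,::-1],None,fx=4,fy=4,interpolation=cv2.INTER_CUBIC))
E
```

```text
clock: 1.85
position: [543.7, 298.1, 59.6]
tcp_rot: [0.117, 0.993, 0.001, 0.001]
force: [0.3, -0.3, 0.3]
finger_gap: 0.646
pos [543.7 298.1  59.6] yaw 166.53 zaxis [ 0.0019  0.0025 -1.    ] gap 55.2 F [ 0.3 -0.3  0.3] t 1.85 q6 0.61
world shift [ -2.1   0.2 -29.6]  n= 1 row: [ 0.0022 -0.0004  0.0296] [ 0.0029  0.0013 -0.0029]
```

View pics/s1.png

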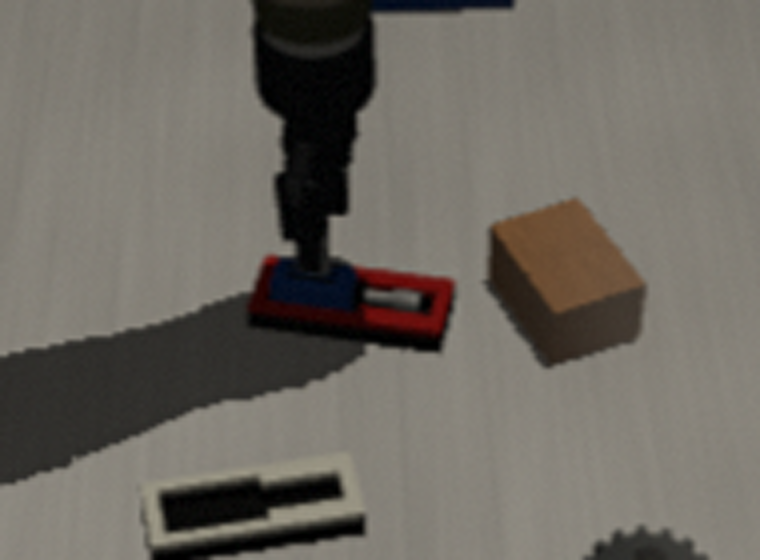

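```bash
python3 -m crank '0.002 0 0.018 0.002 0.001 -0.002 0.055;0 0 0.016 0 0 0 0.055;0 0 0 0 0 0 0.055;0 0 0 0 0 0 0.04;0 0 0 0 0 0 0.03;0 0 0 0 0 0 0.02;0 0 0 0 0 0 0.02' 50; python3 plan.py 541.6 298.3 22 166.7
```

```text
clock: 2.6
position: [547.4, 299.4, 38.4]
tcp_rot: [0.116, 0.993, 0.001, 0.007]
force: [0.4, -0.2, 0.5]
finger_gap: 0.236
pos [547.4 299.4  38.4] yaw 166.71 zaxis [ 1.480e-02 -1.000e-04 -9.999e-01] gap 20.1 F [ 0.4 -0.2  0.5] t 2.6 q6 0.61
world shift [ -5.8  -1.1 -16.4]  n= 1 row: [ 0.0056 -0.0024  0.0163] [0.0033 0.0144 0.0001]
```

Run:
```python
from h import *
f=manip.grab_frame("side"); a=cv2.resize(f["pixels"][100:170,210:300,::-1],None,fx=6,fy=6,interpolation=cv2.INTER_CUBIC)
cv2.imwrite("pics/s2.png",a)
f=manip.grab_frame("top"); a=cv2.resize(f["pixels"][160:270,60:200,::-1],None,fx=5,fy=5,interpolation=cv2.INTER_CUBIC)
cv2.imwrite("pics/t2.png",a)
```

```text
(no output)
```

View pics/s2.png

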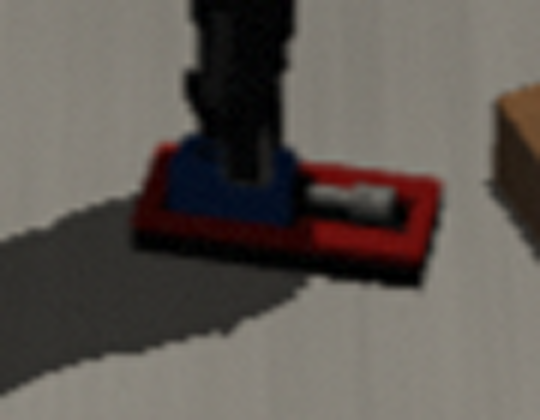

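View pics/t2.png

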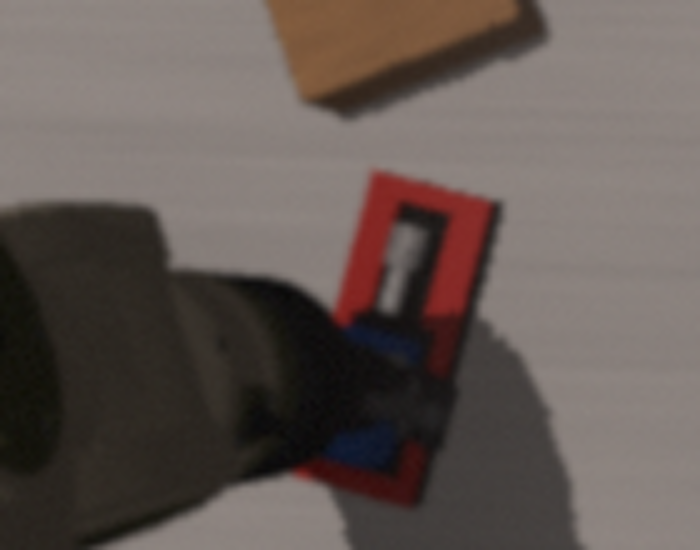

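```bash
python3 -m crank '0 0 0 0 0 0 0.055;0 0 0 0 0 0 0.055;0 0 0 0 0 0 0.055;0.0055 -0.001 0.004 0.003 0.014 0 0.055;0 0 0.005 0 0 0 0.055;0 0 0 0 0 0 0.055;0 0 0 0 0 0 0.055'; python3 plan.py 541.6 298.3 22 166.7
```

```text
clock: 3.4
position: [542.8, 301.8, 28.9]
tcp_rot: [0.115, 0.993, 0.002, 0.001]
force: [-0.4, -0.5, -0.5]
finger_gap: 0.64
pos [542.8 301.8  28.9] yaw 166.78 zaxis [ 0.0018  0.0038 -1.    ] gap 54.6 F [-0.4 -0.5 -0.5] t 3.4 q6 0.61
world shift [-1.2 -3.5 -6.9]  n= 1 row: [ 0.0003 -0.0037  0.0069] [0.0042 0.0009 0.0014]
```

```bash
python3 -m crank '0.0005 -0.002 0.003 0.004 0.001 0 0.055;0 -0.0015 0.0035 0 0 0 0.055;0 0 0 0 0 0 0.055;0 0 0 0 0 0 0.055'; python3 plan.py 541.6 298.3 22 166.7
```

```text
clock: 3.8
position: [541.2, 298.1, 21.5]
tcp_rot: [0.115, 0.993, -0.0, -0.0]
force: [0.4, 0.2, 0.9]
finger_gap: 0.64
pos [541.2 298.1  21.5] yaw 166.78 zaxis [-7.e-04 -4.e-04 -1.e+00] gap 54.7 F [0.4 0.2 0.9] t 3.8 q6 0.6
world shift [0.4 0.2 0.5]  n= 1 row: [-0.0004  0.0003 -0.0005] [-0.0005 -0.0006  0.0013]
```

Well placed; close.

```bash
python3 -m crank '0 0 0 0 0 0 0.045;0 0 0 0 0 0 0.035;0 0 0 0 0 0 0.02;0 0 0 0 0 0 0.02;0 0 0 0 0 0 0.02' 60; python3 plan.py 541.6 298.3 52 166.7
```

```text
clock: 4.3
position: [541.7, 298.3, 22.3]
tcp_rot: [0.115, 0.993, 0.0, 0.0]
force: [-0.1, -0.3, -1.2]
finger_gap: 0.335
pos [541.7 298.3  22.3] yaw 166.77 zaxis [ 5.e-04  2.e-04 -1.e+00] gap 28.6 F [-0.1 -0.3 -1.2] t 4.3 q6 0.6
world shift [-0.1 -0.  29.7]  n= 1 row: [ 0.0001 -0.     -0.0297] [0.0003 0.0005 0.0013]
```

```bash
python3 -m crank '0 0 -0.005 0 0 0 0.02;0 0 -0.02 0 0 0 0.02;0 0 -0.03 0 0 0 0.02;0 0 -0.03 0 0 0 0.02;0 0 0 0 0 0 0.02;0 0 0 0 0 0 0.02' 60; python3 plan.py 475.6 99.8 90 189.8
python3 - <<'E'
from h import *
f=manip.grab_frame("side"); a=cv2.resize(f["pixels"][60:170,190:320,::-1],None,fx=5,fy=5,interpolation=cv2.INTER_CUBIC)
cv2.imwrite("pics/s3.png",a)
E
```

```text
clock: 4.9
position: [540.0, 297.7, 109.3]
tcp_rot: [0.115, 0.993, -0.001, -0.002]
force: [0.2, 0.1, -0.9]
finger_gap: 0.33
pos [540.  297.7 109.3] yaw 166.78 zaxis [-0.0036 -0.0015 -1.    ] gap 28.2 F [ 0.2  0.1 -0.9] t 4.9 q6 0.6
world shift [ -64.4 -197.9  -19.3]  n= 5 row: [ 0.0101 -0.0406  0.0039] [-0.0003 -0.0007 -0.0804]
```

View pics/s3.png

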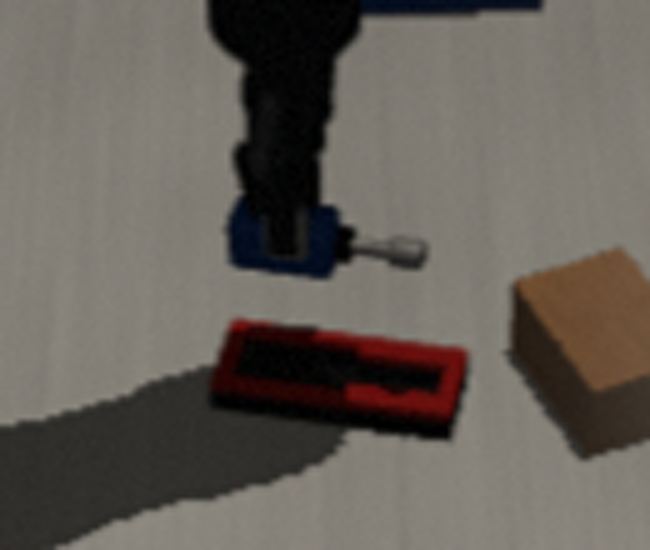

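```bash
cat > held.py <<'E'
# held.py colour gx toolsign: compare predicted held handle (driver origin = TCP - gx along driver x) with mask
import sys
from h import *
from scipy.spatial.transform import Rotation as R
c=sys.argv[1];gx=float(sys.argv[2]);sg=float(sys.argv[3])
s=manip.read_state();p=s["position"];xa=R.from_quat(s["tcp_rot"]).as_matrix()[:,0]*sg;xa[2]=0;xa/=np.linalg.norm(xa);ya=np.array([-xa[1],xa[0],0])
o=p-gx*xa-np.array([0,0,18.3])
for n in ("top","side"):
    f=manip.grab_frame(n)
    pt=proj(f,[o+np.array([0,0,16.])])[0]
    pred=proj(f,[o+a*29*xa+b*15*ya+np.array([0,0,h]) for a in(-1,1) for b in(-1,1) for h in(0,32)])
    m=mask(f,c)
    bb=[b for b in blobs(m,15) if np.linalg.norm(b[2]-pt)<25]
    if not bb: print(n,"no blob",pt);continue
    P=np.vstack([np.argwhere(b[0])[:,::-1] for b in bb]).astype(float)
    e=proj(f,[o+np.array([0,0,16.])+10*xa])[0]-pt;sc=np.linalg.norm(e)/10;e/=np.linalg.norm(e);w=np.array([-e[1],e[0]])
    for nm,v in(("along",e),("across",w)):
        a=(P-pt)@v/sc;b=(pred-pt)@v/sc
        print(n,nm,"seen",np.percentile(a,[.5,99.5]).round(1),"pred",b.min().round(1),b.max().round(1))
E
python3 held.py blue 5 -1
```

```text
top no blob [121.91634303 240.07504935]
side no blob [246.72517768 106.99312325]
```

```bash
sed -i 's/(V>60)/(V>30)/' h.py; python3 held.py blue 5 -1; python3 plan.py 475.6 99.8 95 189.8
```

```text
top along seen [-28.1  27. ] pred -31.3 30.2
top across seen [-14.8  15.5] pred -19.8 19.3
side along seen [-28.9  23.8] pred -33.9 33.0
side across seen [-17.4  17.1] pred -22.9 22.7
pos [539.2 297.3 107.7] yaw 166.77 zaxis [-0.0062 -0.0024 -1.    ] gap 28.7 F [-0.4 -0.1 -0.9] t 5.15 q6 0.6
world shift [ -63.6 -197.5  -12.7]  n= 5 row: [ 0.01   -0.0406  0.0027] [-0.0005 -0.0012 -0.0804]
```

```bash
python3 -m crank '0.01 -0.04 0.003 0 -0.001 -0.08 0.02;0.01 -0.04 0.003 0 -0.001 -0.08 0.02;0.01 -0.04 0.003 0 -0.001 -0.08 0.02;0.01 -0.04 0.003 0 -0.001 -0.08 0.02;0.01 -0.04 0.003 0 -0.001 -0.08 0.02;0 0 0 0 0 0 0.02;0 0 0 0 0 0 0.02'; python3 plan.py 475.6 99.8 60 189.8 2
```

```text
clock: 5.85
position: [470.7, 96.5, 86.1]
tcp_rot: [-0.094, 0.996, -0.001, -0.005]
force: [-0.1, 0.2, -0.0]
finger_gap: 0.336
pos [470.7  96.5  86.1] yaw -169.24 zaxis [-0.0103 -0.0035 -0.9999] gap 28.7 F [-0.1  0.2 -0. ] t 5.85 q6 -0.15
world shift [  4.9   3.3 -26.1]  n= 2 row: [-0.0028  0.0012  0.013 ] [-0.0008 -0.0054  0.0084]
```

```bash
python3 -m crank '-0.0028 0.0012 0.013 -0.001 -0.005 0.008 0.02;-0.0028 0.0012 0.013 -0.001 -0.005 0.008 0.02;0 0 0 0 0 0 0.02;0 0 0 0 0 0 0.02;0 0 0 0 0 0 0.02'; python3 plan.py 475.6 99.8 50 189.8 2
```

```text
clock: 6.35
position: [476.0, 102.7, 59.0]
tcp_rot: [-0.087, 0.996, 0.001, -0.001]
force: [-0.9, 0.0, -0.2]
finger_gap: 0.333
pos [476.  102.7  59. ] yaw -170.06 zaxis [-1.8e-03  9.0e-04 -1.0e+00] gap 28.5 F [-0.9  0.  -0.2] t 6.35 q6 -0.13
world shift [-0.4 -2.9 -9. ]  n= 2 row: [ 0.0004 -0.0014  0.0045] [ 0.0006 -0.0008  0.0012]
```

```bash
python3 -m crank '0 -0.0015 0.004 0 -0.001 0.001 0.02;0 -0.0015 0.004 0 0 0 0.02;0 0 0.003 0 0 0 0.02;0 0 0 0 0 0 0.02;0 0 0 0 0 0 0.02'; python3 plan.py 475.6 99.8 24 189.8 2;  python3 held.py blue 5 -1
python3 - <<'E'
from h import *
f=manip.grab_frame("side"); a=cv2.resize(f["pixels"][120:220,180:300,::-1],None,fx=5,fy=5,interpolation=cv2.INTER_CUBIC)
g=manip.grab_frame("top"); b=cv2.resize(g["pixels"][210:310,180:270,::-1],None,fx=5,fy=5,interpolation=cv2.INTER_CUBIC)
cv2.imwrite("pics/s4.png",cv2.resize(np.hstack([a,b]),None,fx=.75,fy=.75))
E
```

```text
clock: 6.85
position: [477.4, 100.1, 48.2]
tcp_rot: [-0.087, 0.996, 0.001, 0.001]
force: [-0.1, -0.2, 0.1]
finger_gap: 0.335
pos [477.4 100.1  48.2] yaw -170.07 zaxis [ 0.0012  0.0012 -1.    ] gap 28.6 F [-0.1 -0.2  0.1] t 6.85 q6 -0.13
world shift [ -1.8  -0.3 -24.2]  n= 2 row: [0.0009 0.     0.0121] [0.0005 0.0007 0.0012]
top no blob [226.23915921 273.03675945]
side along seen [-27.4  26. ] pred -29.7 30.5
side across seen [-15.9  16.9] pred -22.0 21.9
```

View pics/s4.png

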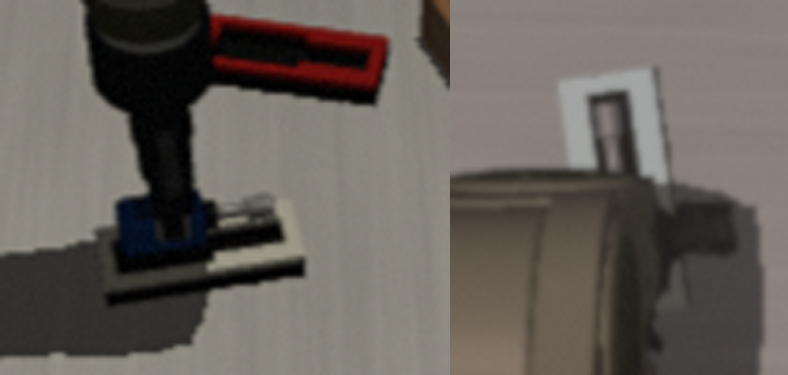

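```bash
python3 -m crank '0.0018 0 0.005 0 0 0.001 0.02;0 0 0.005 0 0 0 0.02;0 0 0.005 0 0 0 0.02;0 0 0.004 0 0 0 0.02;0 0 0 0 0 0 0.02;0 0 0 0 0 0 0.02'; python3 plan.py 475.6 99.8 23 189.8 2
```

```text
clock: 7.65
position: [475.3, 99.8, 27.3]
tcp_rot: [-0.086, 0.996, 0.001, 0.0]
force: [-0.1, 0.4, 0.1]
finger_gap: 0.332
pos [475.3  99.8  27.3] yaw -170.12 zaxis [ 9.0e-04  1.1e-03 -1.0e+00] gap 28.3 F [-0.1  0.4  0.1] t 7.65 q6 -0.13
world shift [ 0.3 -0.  -4.3]  n= 2 row: [-0.0001 -0.      0.0022] [0.0005 0.0005 0.0007]
```

```bash
python3 -m crank '0 0 0.0025 0 0 0 0.02;0 0 0.002 0 0 0 0.02;0 0 0 0 0 0 0.02;0 0 0 0 0 0 0.035;0 0 0 0 0 0 0.05;0 0 0 0 0 0 0.06;0 0 0 0 0 0 0.06'; python3 -m crank '0 0 -0.01 0 0 0 0.06;0 0 -0.025 0 0 0 0.06;0 0 -0.025 0 0 0 0.06;0 0 -0.025 0 0 0 0.06;0 0 0 0 0 0 0.06'; python3 plan.py 556.6 -109.7 85 181.8
```

```text
clock: 8.35
position: [476.3, 99.9, 23.3]
tcp_rot: [-0.086, 0.996, 0.0, 0.001]
force: [0.8, 0.5, -0.2]
finger_gap: 0.705
clock: 8.85
position: [475.5, 99.8, 113.4]
tcp_rot: [-0.086, 0.996, 0.001, 0.001]
force: [0.2, 0.1, 0.2]
finger_gap: 0.698
pos [475.5  99.8 113.4] yaw -170.12 zaxis [ 0.0018  0.0012 -1.    ] gap 59.6 F [0.2 0.1 0.2] t 8.85 q6 -0.13
world shift [  81.1 -209.5  -28.4]  n= 6 row: [-0.0095 -0.0362  0.0047] [0.0002 0.0003 0.0235]
```

```bash
python3 -m crank '-0.0095 -0.036 0.004 0 0 0.0235 0.055;-0.0095 -0.036 0.004 0 0 0.0235 0.055;-0.0095 -0.036 0.004 0 0 0.0235 0.055;-0.0095 -0.036 0.004 0 0 0.0235 0.055;-0.0095 -0.036 0.004 0 0 0.0235 0.055;-0.0095 -0.036 0.004 0 0 0.0235 0.055;0 0 0 0 0 0 0.055;0 0 0 0 0 0 0.055'; python3 plan.py 556.6 -109.7 50 181.8 3
python3 - <<'E'
from h import *
f=manip.grab_frame("side"); a=cv2.resize(f["pixels"][150:220,180:300,::-1],None,fx=6,fy=6,interpolation=cv2.INTER_CUBIC)
cv2.imwrite("pics/s5.png",a)
E
```

```text
clock: 9.65
position: [559.7, -114.9, 89.2]
tcp_rot: [-0.015, 1.0, 0.001, 0.003]
force: [-0.3, -0.1, 0.5]
finger_gap: 0.643
pos [ 559.7 -114.9   89.2] yaw -178.3 zaxis [ 0.0054  0.0019 -1.    ] gap 54.9 F [-0.3 -0.1  0.5] t 9.65 q6 -0.37
world shift [ -3.1   5.2 -39.2]  n= 3 row: [0.001  0.0018 0.0131] [ 0.0006  0.0018 -0.0006]
```

View pics/s5.png

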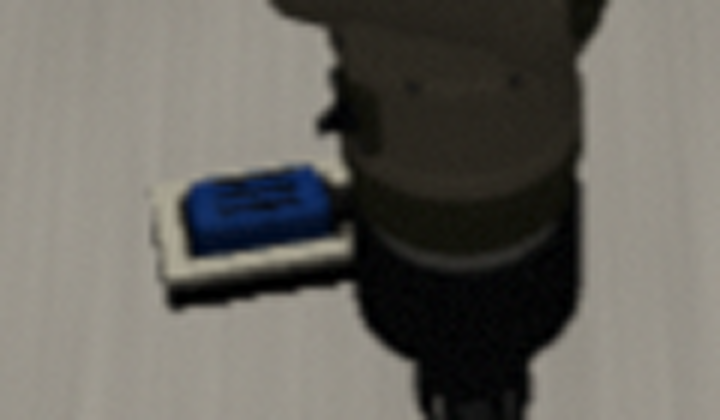

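Blue handle (≈260,205 in the crop) sits down in the white nest. Next: red driver.

```bash
python3 -m crank '0.001 0.0018 0.013 0.001 0.002 0 0.055;0.001 0.0018 0.013 0 0.002 0 0.055;0.001 0.0018 0.013 0 0.001 0 0.055;0 0 0 0 0 0 0.055;0 0 0 0 0 0 0.055'; python3 plan.py 556.6 -109.7 22 181.8 3
```

```text
clock: 10.2
position: [553.8, -103.6, 46.1]
tcp_rot: [-0.018, 1.0, 0.001, -0.002]
force: [-0.5, 0.1, -0.1]
finger_gap: 0.646
pos [ 553.8 -103.6   46.1] yaw -177.89 zaxis [-0.0031  0.0018 -1.    ] gap 55.1 F [-0.5  0.1 -0.1] t 10.2 q6 -0.36
world shift [  2.8  -6.1 -24.1]  n= 3 row: [-0.0009 -0.0021  0.008 ] [ 0.0006 -0.001   0.0018]
```

```bash
python3 -m crank '-0.0015 -0.005 0 0 -0.002 0.002 0.055;0 0 0 0 0 0 0.055;0 0 0 0 0 0 0.055'; python3 plan.py 556.6 -109.7 22 181.8 3
```

```text
clock: 10.5
position: [556.0, -108.2, 46.7]
tcp_rot: [-0.018, 1.0, 0.001, -0.0]
force: [0.1, -0.4, 0.8]
finger_gap: 0.647
pos [ 556.  -108.2   46.7] yaw -177.92 zaxis [-1.0e-04  1.6e-03 -1.0e+00] gap 55.3 F [ 0.1 -0.4  0.8] t 10.5 q6 -0.37
world shift [  0.6  -1.5 -24.7]  n= 3 row: [-0.0002 -0.0005  0.0082] [ 0.0005 -0.      0.0016]
```

```bash
python3 -m crank '-0.0005 -0.0015 0.008 0 0 -0.003 0.055;0 0 0.008 0 0 0 0.055;0 0 0.006 0 0 0 0.055;0 0 0 0 0 0 0.055;0 0 0 0 0 0 0.055'; python3 plan.py 556.6 -109.7 22 181.8 3
```

```text
clock: 11.0
position: [557.0, -110.4, 23.2]
tcp_rot: [-0.019, 1.0, 0.001, 0.001]
force: [-0.3, 0.2, 0.2]
finger_gap: 0.646
pos [ 557.  -110.4   23.2] yaw -177.78 zaxis [ 0.0011  0.0012 -1.    ] gap 55.2 F [-0.3  0.2  0.2] t 11.0 q6 -0.38
world shift [-0.4  0.7 -1.2]  n= 3 row: [0.0001 0.0002 0.0004] [0.0004 0.0004 0.0025]
```

```bash
python3 -m crank '0.0004 0.0007 0.001 0.001 0.001 0.006 0.045;0 0 0 0 0 0 0.035;0 0 0 0 0 0 0.02;0 0 0 0 0 0 0.02;0 0 0 0 0 0 0.02' 60;python3 -m crank '0 0 -0.005 0 0 0 0.02;0 0 -0.02 0 0 0 0.02;0 0 -0.03 0 0 0 0.02;0 0 -0.03 0 0 0 0.02;0 0 0 0 0 0 0.02;0 0 0 0 0 0 0.02' 60; python3 plan.py 542.6 298.1 100 166.7; python3 held.py red 5 -1
python3 - <<'E'
from h import *
f=manip.grab_frame("side"); a=cv2.resize(f["pixels"][170:280,200:320,::-1],None,fx=5,fy=5,interpolation=cv2.INTER_CUBIC)
cv2.imwrite("pics/s6.png",a)
E
```

```text
clock: 11.5
position: [557.0, -109.6, 22.8]
tcp_rot: [-0.016, 1.0, -0.0, 0.0]
force: [-0.7, -0.2, 0.3]
finger_gap: 0.337
clock: 12.1
position: [555.4, -109.2, 110.4]
tcp_rot: [-0.016, 1.0, 0.0, -0.001]
force: [-0.4, 0.3, -0.8]
finger_gap: 0.332
pos [ 555.4 -109.2  110.4] yaw -178.15 zaxis [-2.5e-03  9.0e-04 -1.0e+00] gap 28.3 F [-0.4  0.3 -0.8] t 12.1 q6 -0.37
world shift [-12.8 407.3 -10.4]  n= 10 row: [0.0048 0.0406 0.0011] [ 0.0001 -0.0003  0.0264]
top no blob [332.23132455 237.98738148]
side along seen [-26.8  29. ] pred -29.5 29.7
side across seen [-17.1  18.2] pred -21.7 21.6
```

View pics/s6.png

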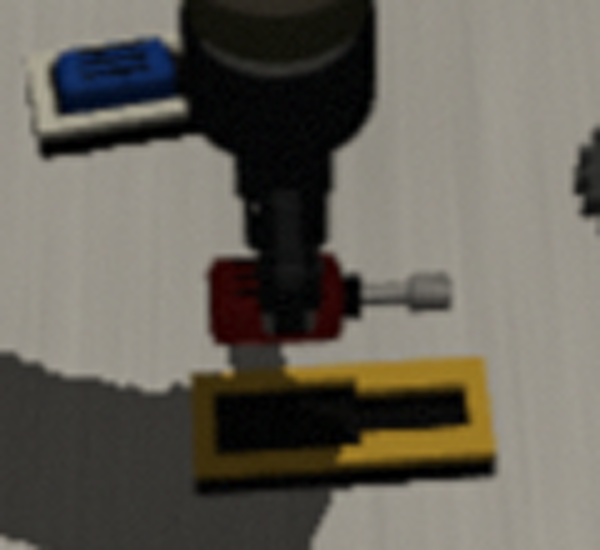

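```bash
python3 -m crank '0.0048 0.041 0.001 0 0 0.0264 0.02;0.0048 0.041 0.001 0 0 0.0264 0.02;0.0048 0.041 0.001 0 0 0.0264 0.02;0.0048 0.041 0.001 0 0 0.0264 0.02;0.0048 0.041 0.001 0 0 0.0264 0.02;0.0048 0.041 0.001 0 0 0.0264 0.02;0.0048 0.041 0.001 0 0 0.0264 0.02;0.0048 0.041 0.001 0 0 0.0264 0.02;0.0048 0.041 0.001 0 0 0.0264 0.02;0.004 0.02 0.001 0 0 0.0264 0.02;0 0 0 0 0 0 0.02;0 0 0 0 0 0 0.02'; python3 plan.py 542.1 298.2 50 166.7 3
```

```text
clock: 13.45
position: [532.3, 293.7, 82.5]
tcp_rot: [0.123, 0.992, -0.003, -0.014]
force: [0.6, -0.1, -1.4]
finger_gap: 0.33
pos [532.3 293.7  82.5] yaw 165.86 zaxis [-0.0276 -0.0032 -0.9996] gap 28.2 F [ 0.6 -0.1 -1.4] t 13.45 q6 0.62
world shift [  9.8   4.5 -32.5]  n= 3 row: [-0.003   0.0023  0.0108] [-0.0032 -0.0087 -0.0049]
```

```bash
python3 -m crank '-0.004 0.004 0.007 -0.005 -0.013 -0.006 0.02;-0.003 0.001 0.007 -0.003 -0.012 -0.005 0.02;0 0 0.005 0 0 0 0.02;0 0 0 0 0 0 0.02;0 0 0 0 0 0 0.02'; python3 plan.py 542.1 298.2 50 166.7 2
```

```text
clock: 13.95
position: [539.8, 292.0, 59.7]
tcp_rot: [0.12, 0.993, -0.002, -0.001]
force: [0.1, -0.3, 0.0]
finger_gap: 0.331
pos [539.8 292.   59.7] yaw 166.27 zaxis [-0.003  -0.0037 -1.    ] gap 28.3 F [ 0.1 -0.3  0. ] t 13.95 q6 0.61
world shift [ 2.3  6.2 -9.7]  n= 2 row: [-0.0004  0.0033  0.0049] [-0.0021 -0.001  -0.0037]
```

```bash
python3 -m crank '-0.001 0.005 0.004 -0.004 -0.002 -0.007 0.02;0 0.001 0.004 0 0 0 0.02;0 0 0 0 0 0 0.02;0 0 0 0 0 0 0.02;0 0 0 0 0 0 0.02'; python3 plan.py 542.1 298.2 50 166.7 2;python3 held.py red 4.5 -1
python3 - <<'E'
from h import *
f=manip.grab_frame("side"); a=cv2.resize(f["pixels"][80:160,200:320,::-1],None,fx=6,fy=6,interpolation=cv2.INTER_CUBIC)
cv2.imwrite("pics/s7.png",a)
E
```

```text
clock: 14.45
position: [543.1, 297.7, 51.8]
tcp_rot: [0.116, 0.993, 0.0, 0.001]
force: [-0.2, 0.8, -0.3]
finger_gap: 0.335
pos [543.1 297.7  51.8] yaw 166.66 zaxis [ 1.3e-03  5.0e-04 -1.0e+00] gap 28.6 F [-0.2  0.8 -0.3] t 14.45 q6 0.6
world shift [-1.   0.5 -1.8]  n= 2 row: [0.0005 0.0001 0.0009] [ 0.0004  0.0006 -0.0003]
top along seen [-39.6 -14.7] pred -31.1 30.0
top across seen [-14.3  34.2] pred -19.6 19.1
side along seen [-40.5  95. ] pred -33.7 32.8
side across seen [-15.7  43. ] pred -22.7 22.6
```

View pics/s7.png

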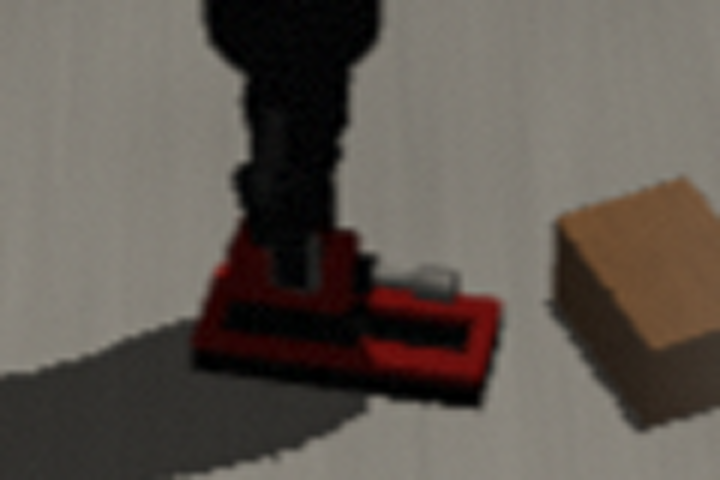

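Held level over the red nest, aligned. Lower.

```bash
python3 -m crank '0.001 0 0.006 0 0 0 0.02;0 0 0.006 0 0 0 0.02;0 0 0.005 0 0 0 0.02;0 0 0.005 0 0 0 0.02;0 0 0 0 0 0 0.02;0 0 0 0 0 0 0.02'; python3 plan.py 542.1 298.2 22.5 166.7 2
```

```text
clock: 15.2
position: [541.7, 297.8, 27.4]
tcp_rot: [0.116, 0.993, 0.0, 0.0]
force: [-0.1, -0.0, -1.5]
finger_gap: 0.335
pos [541.7 297.8  27.4] yaw 166.66 zaxis [ 6.e-04  3.e-04 -1.e+00] gap 28.6 F [-0.1 -0.  -1.5] t 15.2 q6 0.61
world shift [ 0.4  0.4 -4.9]  n= 2 row: [-0.0002  0.0002  0.0024] [ 0.0002  0.0003 -0.0004]
```

```bash
python3 -m crank '0 0 0.003 0 0 0 0.02;0 0 0.002 0 0 0 0.02;0 0 0 0 0 0 0.02;0 0 0 0 0 0 0.035;0 0 0 0 0 0 0.05;0 0 0 0 0 0 0.06;0 0 0 0 0 0 0.06'; python3 -m crank '0 0 -0.01 0 0 0 0.06;0 0 -0.025 0 0 0 0.06;0 0 -0.025 0 0 0 0.06;0 0 -0.025 0 0 0 0.06;0 0 0 0 0 0 0.06'; python3 plan.py 569.7 -263.7 95 161.5
python3 - <<'E'
from h import *
f=manip.grab_frame("side"); a=cv2.resize(f["pixels"][80:160,200:320,::-1],None,fx=6,fy=6,interpolation=cv2.INTER_CUBIC)
cv2.imwrite("pics/s8.png",a)
E
```

```text
clock: 15.9
position: [542.7, 298.3, 23.2]
tcp_rot: [0.116, 0.993, 0.001, 0.001]
force: [0.1, 0.4, 0.9]
finger_gap: 0.702
clock: 16.4
position: [542.1, 298.0, 113.0]
tcp_rot: [0.116, 0.993, 0.001, 0.001]
force: [1.3, -0.2, 0.3]
finger_gap: 0.7
pos [542.1 298.  113. ] yaw 166.65 zaxis [ 2.1e-03  8.0e-04 -1.0e+00] gap 59.8 F [ 1.3 -0.2  0.3] t 16.4 q6 0.61
world shift [  27.6 -561.7  -18. ]  n= 13 row: [-0.0138 -0.041   0.0014] [0.0001 0.0001 0.0069]
```

View pics/s8.png

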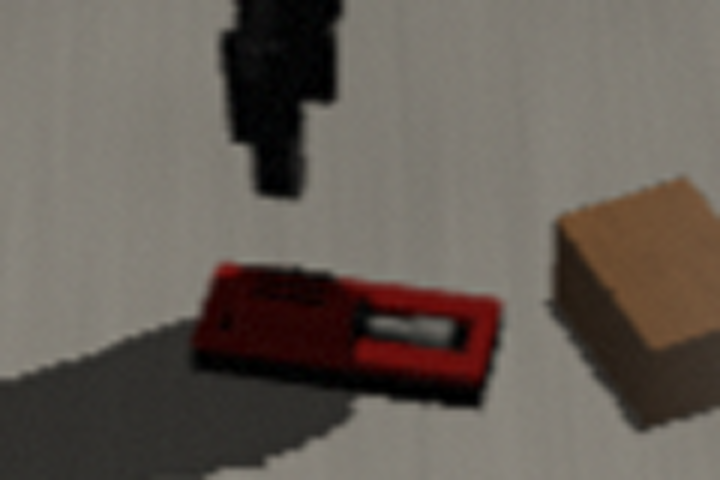

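```bash
python3 -m crank '-0.0138 -0.041 0.001 0 0 0.007 0.055;-0.0138 -0.041 0.001 0 0 0.007 0.055;-0.0138 -0.041 0.001 0 0 0.007 0.055;-0.0138 -0.041 0.001 0 0 0.007 0.055;-0.0138 -0.041 0.001 0 0 0.007 0.055;-0.0138 -0.041 0.001 0 0 0.007 0.055;-0.0138 -0.041 0.001 0 0 0.007 0.055;-0.0138 -0.041 0.001 0 0 0.007 0.055;-0.0138 -0.041 0.001 0 0 0.007 0.055;-0.0138 -0.041 0.001 0 0 0.007 0.055;-0.0138 -0.041 0.001 0 0 0.007 0.055;0 0 0 0 0 0 0.055' ; python3 -m crank '0 0 0 0 0 0 0.055'; python3 plan.py 569.6 -263.8 60 161.5 3
```

```text
clock: 17.65
position: [565.0, -192.5, 89.8]
tcp_rot: [0.153, 0.988, 0.001, -0.004]
force: [0.4, 0.7, -0.2]
finger_gap: 0.647
clock: 17.75
position: [564.0, -193.1, 88.7]
tcp_rot: [0.154, 0.988, 0.001, -0.005]
force: [-0.2, 0.0, -0.4]
finger_gap: 0.643
pos [ 564.  -193.1   88.7] yaw 162.3 zaxis [-0.0105  0.0039 -0.9999] gap 54.9 F [-0.2  0.  -0.4] t 17.75 q6 -0.15
world shift [  5.6 -70.7 -28.7]  n= 3 row: [-0.0091 -0.0218  0.0095] [ 0.0001 -0.0037  0.0047]
```

```bash
python3 -m crank '-0.009 -0.022 0.005 0 -0.004 0.004 0.055;-0.009 -0.022 0.005 0 -0.004 0.004 0.055;-0.007 -0.016 0.005 0 -0.004 0.004 0.055;0 0 0 0 0 0 0.055;0 0 0 0 0 0 0.055;0 0 0 0 0 0 0.055'; python3 plan.py 569.6 -263.8 50 161.5 2
```

```text
clock: 18.35
position: [567.9, -251.9, 70.3]
tcp_rot: [0.156, 0.988, 0.002, -0.002]
force: [-1.2, 0.4, -0.3]
finger_gap: 0.641
pos [ 567.9 -251.9   70.3] yaw 162.0 zaxis [-0.004   0.0052 -1.    ] gap 54.7 F [-1.2  0.4 -0.3] t 18.35 q6 -0.23
world shift [  1.7 -11.9 -20.3]  n= 2 row: [-0.0027 -0.0054  0.0101] [ 0.0019 -0.0027  0.0044]
```

```bash
python3 -m crank '-0.005 -0.0105 0.01 0.004 -0.005 0.009 0.055;0 0 0.008 0 0 0 0.055;0 0 0 0 0 0 0.055;0 0 0 0 0 0 0.055;0 0 0 0 0 0 0.055'; python3 plan.py 569.6 -263.8 50 161.5 2
```

```text
clock: 18.85
position: [569.6, -261.5, 50.7]
tcp_rot: [0.16, 0.987, 0.0, -0.0]
force: [-0.4, -0.1, 0.2]
finger_gap: 0.645
pos [ 569.6 -261.5   50.7] yaw 161.63 zaxis [-8.e-04  3.e-04 -1.e+00] gap 55.1 F [-0.4 -0.1  0.2] t 18.85 q6 -0.24
world shift [ 0.  -2.3 -0.7]  n= 2 row: [-0.0004 -0.0011  0.0003] [-0.     -0.0004  0.0011]
```

```bash
python3 -m crank '-0.0007 -0.0022 0.008 0 -0.001 0.002 0.055;0 0 0.008 0 0 0 0.055;0 0 0.008 0 0 0 0.055;0 0 0.003 0 0 0 0.055;0 0 0 0 0 0 0.055;0 0 0 0 0 0 0.055'; python3 plan.py 569.6 -263.8 22.5 161.5 1
```

```text
clock: 19.45
position: [569.3, -263.8, 21.0]
tcp_rot: [0.161, 0.987, 0.0, -0.0]
force: [0.2, -0.1, 0.0]
finger_gap: 0.645
pos [ 569.3 -263.8   21. ] yaw 161.5 zaxis [-2.e-04  2.e-04 -1.e+00] gap 55.1 F [ 0.2 -0.1  0. ] t 19.45 q6 -0.24
world shift [0.3 0.  1.5]  n= 1 row: [-0.0003  0.0001 -0.0015] [ 0.0002 -0.0003  0.    ]
```

```bash
python3 -m crank '0 0 -0.0015 0 0 0 0.045;0 0 0 0 0 0 0.035;0 0 0 0 0 0 0.02;0 0 0 0 0 0 0.02;0 0 0 0 0 0 0.02' 60;python3 -m crank '0 0 -0.005 0 0 0 0.02;0 0 -0.02 0 0 0 0.02;0 0 -0.03 0 0 0 0.02;0 0 -0.03 0 0 0 0.02;0 0 0 0 0 0 0.02;0 0 0 0 0 0 0.02' 60; python3 held.py yellow 5 1; python3 plan.py 557.2 -109.7 110 1.8 20 1
python3 - <<'E'
from h import *
f=manip.grab_frame("side"); a=cv2.resize(f["pixels"][220:340,200:320,::-1],None,fx=5,fy=5,interpolation=cv2.INTER_CUBIC)
cv2.imwrite("pics/s9.png",a)
E
```

```text
clock: 19.95
position: [570.0, -264.1, 23.9]
tcp_rot: [0.161, 0.987, -0.0, 0.001]
force: [-0.4, -0.4, -0.9]
finger_gap: 0.331
clock: 20.55
position: [568.3, -263.1, 110.6]
tcp_rot: [0.161, 0.987, 0.001, -0.001]
force: [0.1, 0.8, -1.8]
finger_gap: 0.334
top along seen [-26.8  29. ] pred -31.4 30.4
top across seen [-14.4  15.7] pred -19.4 18.9
side along seen [-29.4  -2. ] pred -31.8 32.8
side across seen [-17.8  18. ] pred -21.6 21.7
pos [ 568.3 -263.1  110.1] yaw 161.51 zaxis [-0.0028  0.0019 -1.    ] gap 28.1 F [-0.1 -0.5 -1.4] t 20.65 q6 -0.24
world shift [-1.110e+01  1.534e+02 -1.000e-01]  n= 20 row: [ 0.0108 -0.0016  0.    ] [-2.000e-04 -1.000e-04  1.394e-01]
```

View pics/s9.png

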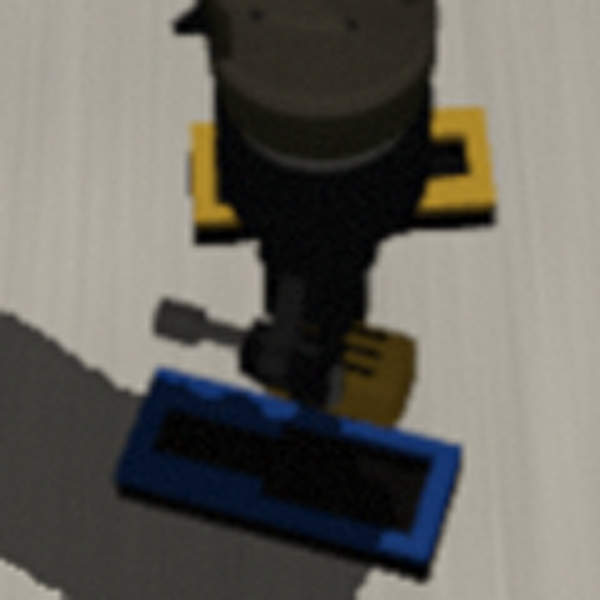

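Run:
```python
from h import *
from scipy.spatial.transform import Rotation as R
s=manip.read_state();p=s["position"];xa=R.from_quat(s["tcp_rot"]).as_matrix()[:,0]
f=manip.grab_frame("side");img=f["pixels"][:,:,::-1].copy()
for gx in (4,6):
  o=p-gx*xa-np.array([0,0,19.5])
  P=proj(f,[o+a*xa+np.array([0,0,16]) for a in (-29,0,29,59,75)]);print(gx,((P-[200,220])*5).round(0).tolist())
```

```text
4 [[404.0, 383.0], [333.0, 364.0], [262.0, 346.0], [190.0, 327.0], [151.0, 317.0]]
6 [[409.0, 384.0], [338.0, 366.0], [267.0, 347.0], [195.0, 328.0], [156.0, 318.0]]
```

```bash
python3 -m crank '0.0108 -0.0016 0 0 0 0.14 0.02;0.0108 -0.0016 0 0 0 0.14 0.02;0.0108 -0.0016 0 0 0 0.14 0.02;0.0108 -0.0016 0 0 0 0.14 0.02;0.0108 -0.0016 0 0 0 0.14 0.02;0.0108 -0.0016 0 0 0 0.14 0.02;0.0108 -0.0016 0 0 0 0.14 0.02;0.0108 -0.0016 0 0 0 0.14 0.02;0.0108 -0.0016 0 0 0 0.14 0.02;0.0108 -0.0016 0 0 0 0.14 0.02' 60; python3 plan.py 557.2 -109.7 110 1.8 9 1
```

```text
clock: 21.75
position: [490.4, -183.6, 97.4]
tcp_rot: [0.778, 0.629, -0.005, -0.013]
force: [0.1, -0.2, -1.7]
finger_gap: 0.331
pos [ 490.4 -183.6   97.4] yaw 77.9 zaxis [-0.0234  0.0144 -0.9996] gap 28.3 F [ 0.1 -0.2 -1.7] t 21.75 q6 1.27
world shift [66.8 73.9 12.6]  n= 10 row: [ 0.0107 -0.0008 -0.0012] [-0.0028  0.0009  0.1328]
```

```bash
python3 -m crank '0.0107 -0.0008 -0.001 -0.003 0.001 0.133 0.02;0.0107 -0.0008 -0.001 -0.003 0.001 0.133 0.02;0.0107 -0.0008 -0.001 -0.003 0.001 0.133 0.02;0.0107 -0.0008 -0.001 -0.003 0.001 0.133 0.02;0.0107 -0.0008 -0.001 -0.003 0.001 0.133 0.02;0.0107 -0.0008 -0.001 -0.003 0.001 0.133 0.02;0.0107 -0.0008 -0.001 -0.003 0.001 0.133 0.02;0.0107 -0.0008 -0.001 -0.003 0.001 0.133 0.02;0.008 -0.0008 -0.001 -0.003 0.001 0.1 0.02;0 0 0 0 0 0 0.02;0 0 0 0 0 0 0.02' 60; python3 plan.py 557.2 -109.7 70 1.8 3
```

```text
clock: 22.85
position: [537.9, -106.5, 94.2]
tcp_rot: [0.997, 0.074, -0.01, -0.006]
force: [-0.3, 0.4, -1.5]
finger_gap: 0.334
pos [ 537.9 -106.5   94.2] yaw 8.48 zaxis [-0.0218  0.0107 -0.9997] gap 28.5 F [-0.3  0.4 -1.5] t 22.85 q6 2.65
world shift [ 19.3  -3.2 -24.2]  n= 3 row: [0.0064 0.0018 0.008 ] [-0.0042  0.0069  0.0388]
```

```bash
python3 -m crank '0.0064 0.0018 0.006 -0.004 0.007 0.039 0.02;0.0064 0.0018 0.006 -0.004 0.007 0.039 0.02;0.0064 0.0018 0.004 -0.004 0.007 0.039 0.02;0 0 0 0 0 0 0.02;0 0 0 0 0 0 0.02;0 0 0 0 0 0 0.02' 60; python3 plan.py 557.2 -109.7 60 1.8 2
```

```text
clock: 23.45
position: [553.1, -110.2, 74.9]
tcp_rot: [1.0, 0.018, -0.003, -0.001]
force: [0.5, -0.4, -1.3]
finger_gap: 0.334
pos [ 553.1 -110.2   74.9] yaw 2.11 zaxis [-0.0063  0.0024 -1.    ] gap 28.6 F [ 0.5 -0.4 -1.3] t 23.45 q6 2.77
world shift [  4.1   0.5 -14.9]  n= 2 row: [ 0.0021 -0.0002  0.0074] [-0.0013  0.0031  0.0027]
```

```bash
python3 -m crank '0.003 0 0.009 -0.0026 0.006 0.005 0.02;0 0 0.008 0 0 0 0.02;0 0 0 0 0 0 0.02;0 0 0 0 0 0 0.02;0 0 0 0 0 0 0.02' 60; python3 plan.py 556.5 -109.7 50 1.8 2
```

```text
clock: 23.95
position: [555.4, -110.0, 56.3]
tcp_rot: [1.0, 0.017, -0.0, -0.0]
force: [-0.9, 0.6, -1.7]
finger_gap: 0.33
pos [ 555.4 -110.    56.3] yaw 1.89 zaxis [-6.e-04  2.e-04 -1.e+00] gap 28.2 F [-0.9  0.6 -1.7] t 23.95 q6 2.77
world shift [ 1.1  0.3 -6.3]  n= 2 row: [ 0.0006 -0.0001  0.0032] [-0.0001  0.0003  0.0008]
```

```bash
python3 -m crank '0.001 0 0.005 0 0 0.001 0.02;0 0 0.003 0 0 0 0.02;0 0 0 0 0 0 0.02;0 0 0 0 0 0 0.02;0 0 0 0 0 0 0.02' 60; python3 plan.py 556.5 -109.7 50 1.8 1
python3 - <<'E'
from h import *
f=manip.grab_frame("side"); a=cv2.resize(f["pixels"][200:290,200:320,::-1],None,fx=5,fy=5,interpolation=cv2.INTER_CUBIC)
g=manip.grab_frame("top"); b=cv2.resize(g["pixels"][180:270,290:360,::-1],None,fx=5,fy=5,interpolation=cv2.INTER_CUBIC)
cv2.imwrite("pics/s10.png",cv2.resize(np.hstack([a,b]),None,fx=.8,fy=.8))
E
```

```text
clock: 24.45
position: [556.9, -110.0, 48.0]
tcp_rot: [1.0, 0.016, 0.0, 0.0]
force: [0.6, 1.4, -1.0]
finger_gap: 0.334
pos [ 556.9 -110.    48. ] yaw 1.85 zaxis [ 0. -0. -1.] gap 28.5 F [ 0.6  1.4 -1. ] t 24.45 q6 2.77
world shift [-0.4  0.3  2. ]  n= 1 row: [-0.0003 -0.0003 -0.002 ] [ 0.     -0.      0.0009]
```

View pics/s10.png

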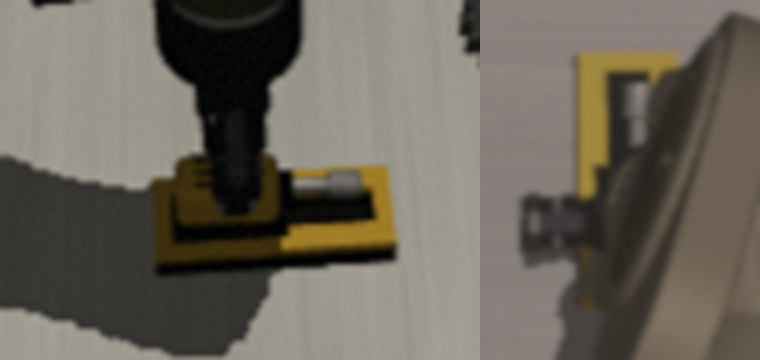

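Socket over slot (top crop ≈635,110), aligned. Lower and release.

```bash
python3 -m crank '0 0 0.006 0 0 0 0.02;0 0 0.006 0 0 0 0.02;0 0 0.005 0 0 0 0.02;0 0 0.003 0 0 0 0.02;0 0 0 0 0 0 0.02;0 0 0 0 0 0 0.02'; python3 plan.py 556.5 -109.7 23 1.8 1
```

```text
clock: 25.15
position: [556.6, -110.0, 25.9]
tcp_rot: [1.0, 0.016, -0.0, -0.0]
force: [-0.5, -0.2, -1.3]
finger_gap: 0.334
pos [ 556.6 -110.    25.9] yaw 1.84 zaxis [-4.e-04  1.e-04 -1.e+00] gap 28.6 F [-0.5 -0.2 -1.3] t 25.15 q6 2.77
world shift [-0.1  0.3 -2.9]  n= 1 row: [-0.0001 -0.0003  0.0029] [-0.0001  0.0004  0.0008]
```

```bash
python3 -m crank '0 0 0.0025 0 0 0 0.02;0 0 0 0 0 0 0.02;0 0 0 0 0 0 0.02;0 0 0 0 0 0 0.035;0 0 0 0 0 0 0.05;0 0 0 0 0 0 0.06;0 0 0 0 0 0 0.06'; python3 -m crank '0 0 -0.01 0 0 0 0.06;0 0 -0.025 0 0 0 0.06;0 0 -0.025 0 0 0 0.06;0 0 -0.025 0 0 0 0.06;0 0 0 0 0 0 0.06'; python3 plan.py 475.6 99.8 110 189.8 22 -1
python3 - <<'E'
from h import *
f=manip.grab_frame("side"); a=cv2.resize(f["pixels"][200:290,200:320,::-1],None,fx=5,fy=5,interpolation=cv2.INTER_CUBIC)
cv2.imwrite("pics/s11.png",a)
E
```

```text
clock: 25.85
position: [557.8, -110.4, 24.5]
tcp_rot: [1.0, 0.016, 0.001, 0.0]
force: [-0.5, 0.1, 0.0]
finger_gap: 0.707
clock: 26.35
position: [557.1, -110.1, 114.4]
tcp_rot: [1.0, 0.016, 0.001, 0.0]
force: [0.6, 0.3, -0.7]
finger_gap: 0.697
pos [ 557.1 -110.1  114.4] yaw 1.85 zaxis [ 1.2e-03 -5.0e-04 -1.0e+00] gap 59.6 F [ 0.6  0.3 -0.7] t 26.35 q6 2.77
world shift [-81.5 209.9  -4.4]  n= 23 row: [ 0.0152 -0.0054  0.0002] [ 1.000e-04  0.000e+00 -1.426e-01]
```

View pics/s11.png

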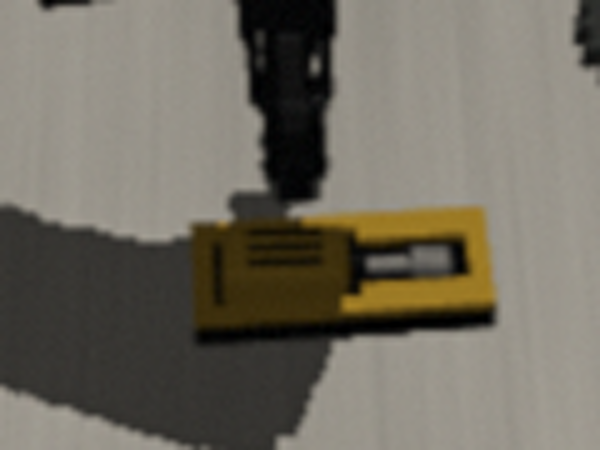

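```bash
python3 -m crank '0.0152 -0.0054 0 0 0 -0.1426 0.055;0.0152 -0.0054 0 0 0 -0.1426 0.055;0.0152 -0.0054 0 0 0 -0.1426 0.055;0.0152 -0.0054 0 0 0 -0.1426 0.055;0.0152 -0.0054 0 0 0 -0.1426 0.055;0.0152 -0.0054 0 0 0 -0.1426 0.055;0.0152 -0.0054 0 0 0 -0.1426 0.055;0.0152 -0.0054 0 0 0 -0.1426 0.055;0.0152 -0.0054 0 0 0 -0.1426 0.055;0.0152 -0.0054 0 0 0 -0.1426 0.055;0.0152 -0.0054 0 0 0 -0.1426 0.055;0.0152 -0.0054 0 0 0 -0.1426 0.055'; python3 plan.py 475.6 99.8 110 189.8 10 -1
```

```text
clock: 27.6
position: [616.0, 51.6, 102.4]
tcp_rot: [0.618, 0.786, -0.004, -0.007]
force: [0.3, 0.8, 0.3]
finger_gap: 0.645
pos [616.   51.6 102.4] yaw 103.6 zaxis [-0.0172  0.0023 -0.9998] gap 55.1 F [0.3 0.8 0.3] t 27.6 q6 1.29
world shift [-140.4   48.2    7.6]  n= 11 row: [ 0.0141 -0.0047 -0.0006] [-0.0007 -0.0016 -0.1368]
```

```bash
python3 -m crank '0.0141 -0.0047 0 -0.001 -0.002 -0.137 0.055;0.0141 -0.0047 0 -0.001 -0.002 -0.137 0.055;0.0141 -0.0047 0 -0.001 -0.002 -0.137 0.055;0.0141 -0.0047 0 -0.001 -0.002 -0.137 0.055;0.0141 -0.0047 0 -0.001 -0.002 -0.137 0.055;0.0141 -0.0047 0 -0.001 -0.002 -0.137 0.055;0.0141 -0.0047 0 -0.001 -0.002 -0.137 0.055;0.0141 -0.0047 0 -0.001 -0.002 -0.137 0.055;0.0141 -0.0047 0 -0.001 -0.002 -0.137 0.055;0.012 -0.0047 0 -0.001 -0.002 -0.12 0.055;0 0 0 0 0 0 0.055;0 0 0 0 0 0 0.055'; python3 plan.py 475.6 99.8 70 189.8 3
```

```text
clock: 28.8
position: [476.1, 105.1, 93.4]
tcp_rot: [-0.04, 0.999, -0.0, -0.008]
force: [0.3, -0.1, 0.8]
finger_gap: 0.646
pos [476.1 105.1  93.4] yaw -175.38 zaxis [-0.0162 -0.0011 -0.9999] gap 55.2 F [ 0.3 -0.1  0.8] t 28.8 q6 -0.03
world shift [ -0.5  -5.3 -23.4]  n= 3 row: [ 0.0003 -0.0018  0.0078] [ 0.0003 -0.0054 -0.0301]
```

```bash
python3 -m crank '0.0003 -0.0018 0.008 0 -0.006 -0.03 0.055;0.0003 -0.0018 0.008 0 -0.006 -0.03 0.055;0.0003 -0.0018 0.006 0 -0.005 -0.03 0.055;0 0 0 0 0 0 0.055;0 0 0 0 0 0 0.055'; python3 plan.py 475.6 99.8 50 189.8 2
python3 - <<'E'
from h import *
f=manip.grab_frame("side"); print([ (b[1],hullfit(f,b[0],28)) for b in blobs(mask(f,"blue")) if 200<b[2][0]<280 and 160<b[2][1]<220])
cv2.imwrite("pics/s12.png",cv2.resize(f["pixels"][130:220,180:300,::-1],None,fx=5,fy=5,interpolation=cv2.INTER_CUBIC))
E
```

```text
clock: 29.3
position: [479.4, 99.8, 70.2]
tcp_rot: [-0.08, 0.997, 0.001, 0.001]
force: [-0.3, -0.6, -0.2]
finger_gap: 0.643
pos [479.4  99.8  70.2] yaw -170.78 zaxis [ 0.0028  0.0013 -1.    ] gap 54.9 F [-0.3 -0.6 -0.2] t 29.3 q6 -0.12
world shift [ -3.8  -0.  -20.2]  n= 2 row: [0.0019 0.0003 0.0101] [ 0.0004  0.0015 -0.005 ]
[(array([212, 180,  22,  13, 149], dtype=int32), (array([470.01805971,  93.13780921]), np.float64(-172.12825682084943), array([53.90090853, 37.96977121])))]
```

View pics/s12.png

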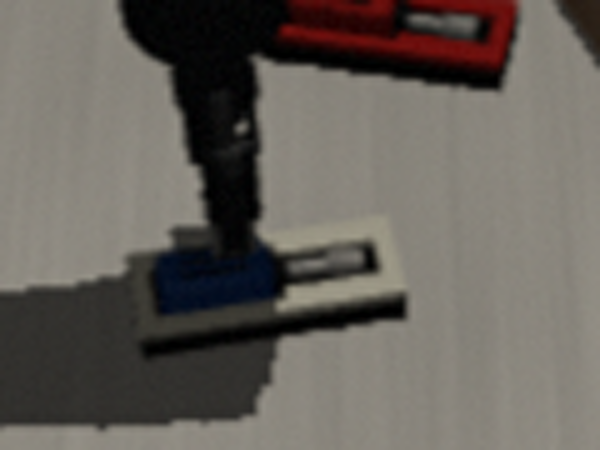

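Blue sits as parked (x ≈ 470). Descend on it.

```bash
python3 -m crank '0.004 0 0.008 0.001 0.003 -0.01 0.055;0 0 0.012 0 0 0 0.055;0 0 0 0 0 0 0.055;0 0 0 0 0 0 0.055'; python3 plan.py 475.6 99.8 23 189.8 3
```

```text
clock: 29.75
position: [476.1, 99.5, 49.7]
tcp_rot: [-0.085, 0.996, -0.0, 0.0]
force: [0.3, -0.7, -0.5]
finger_gap: 0.644
pos [476.1  99.5  49.7] yaw -170.24 zaxis [ 9.e-04 -3.e-04 -1.e+00] gap 55.0 F [ 0.3 -0.7 -0.5] t 29.75 q6 -0.13
world shift [ -0.5   0.3 -26.7]  n= 3 row: [0.0001 0.0001 0.0089] [-0.0001  0.0003 -0.0002]
```

```bash
python3 -m crank '0.0005 0 0.008 0 0 0 0.055;0 0 0.008 0 0 0 0.055;0 0 0.007 0 0 0 0.055;0 0 0.003 0 0 0 0.055;0 0 0 0 0 0 0.055;0 0 0 0 0 0 0.055'; python3 plan.py 475.6 99.8 23 189.8 1
```

```text
clock: 30.35
position: [475.8, 99.4, 21.9]
tcp_rot: [-0.085, 0.996, -0.0, 0.001]
force: [0.7, -1.1, -0.0]
finger_gap: 0.648
pos [475.8  99.4  21.9] yaw -170.25 zaxis [ 1.4e-03 -3.0e-04 -1.0e+00] gap 55.4 F [ 0.7 -1.1 -0. ] t 30.35 q6 -0.13
world shift [-0.2  0.4  1.1]  n= 1 row: [ 0.0001  0.0004 -0.0011] [-0.0005  0.0013 -0.0009]
```

```bash
python3 -m crank '0 0 -0.001 0 0 0 0.045;0 0 0 0 0 0 0.035;0 0 0 0 0 0 0.02;0 0 0 0 0 0 0.02;0 0 0 0 0 0 0.02' 60;python3 -m crank '0 0 -0.005 0 0 0 0.02;0 0 -0.02 0 0 0 0.02;0 0 -0.03 0 0 0 0.02;0 0 -0.03 0 0 0 0.02;0 0 0 0 0 0 0.02;0 0 0 0 0 0 0.02' 60; python3 held.py blue 5 -1; python3 plan.py 571.5 -264.4 110 -18.5 26 1
```

```text
clock: 30.85
position: [476.6, 99.5, 24.1]
tcp_rot: [-0.085, 0.996, -0.0, 0.002]
force: [0.3, -1.0, -1.4]
finger_gap: 0.336
clock: 31.45
position: [474.7, 99.4, 111.9]
tcp_rot: [-0.085, 0.996, -0.0, -0.0]
force: [-0.1, -0.8, -1.0]
finger_gap: 0.33
top no blob [223.03164924 277.34832749]
side along seen [-26.8  26.5] pred -29.6 30.4
side across seen [-15.2  17.6] pred -22.2 22.0
pos [474.6  99.4 111.3] yaw -170.26 zaxis [-9.e-04 -4.e-04 -1.e+00] gap 28.6 F [-0.5  0.3  0.3] t 31.55 q6 -0.13
world shift [  96.9 -363.8   -1.3]  n= 26 row: [-0.0262  0.0071  0.    ] [-1.000e-04  0.000e+00  1.398e-01]
```

```bash
python3 plan.py 480 -80 112 84 12 1
```

```text
pos [474.6  99.4 111.3] yaw -170.26 zaxis [-9.e-04 -4.e-04 -1.e+00] gap 28.6 F [-0.5  0.3  0.3] t 31.55 q6 -0.13
world shift [   5.4 -179.4    0.7]  n= 13 row: [-0.0104 -0.0121 -0.0001] [-1.00e-04 -0.00e+00  1.42e-01]
```

```bash
python3 -m crank '-0.0104 -0.012 -0.001 0 0 0.142 0.02;-0.0104 -0.012 -0.001 0 0 0.142 0.02;-0.0104 -0.012 -0.001 0 0 0.142 0.02;-0.0104 -0.012 -0.001 0 0 0.142 0.02;-0.0104 -0.012 -0.001 0 0 0.142 0.02;-0.0104 -0.012 -0.001 0 0 0.142 0.02;-0.0104 -0.012 -0.001 0 0 0.142 0.02;-0.0104 -0.012 -0.001 0 0 0.142 0.02;-0.0104 -0.012 -0.001 0 0 0.142 0.02;-0.0104 -0.012 -0.001 0 0 0.142 0.02;-0.0104 -0.012 -0.001 0 0 0.142 0.02;-0.0104 -0.012 -0.001 0 0 0.142 0.02' 60; python3 plan.py 571.5 -264.4 110 -18.5 12 1
```

```text
clock: 32.75
position: [477.7, -70.6, 106.3]
tcp_rot: [0.717, 0.697, -0.009, -0.012]
force: [1.1, 0.1, -0.5]
finger_gap: 0.334
pos [477.7 -70.6 106.3] yaw 88.35 zaxis [-0.0303  0.0042 -0.9995] gap 28.5 F [ 1.1  0.1 -0.5] t 32.75 q6 1.29
world shift [  93.8 -193.8    3.7]  n= 13 row: [-0.0044  0.0187 -0.0006] [-0.0019  0.002   0.1434]
```

```bash
python3 -m crank '-0.0044 0.0187 -0.001 -0.002 0.002 0.143 0.02;-0.0044 0.0187 -0.001 -0.002 0.002 0.143 0.02;-0.0044 0.0187 -0.001 -0.002 0.002 0.143 0.02;-0.0044 0.0187 -0.001 -0.002 0.002 0.143 0.02;-0.0044 0.0187 -0.001 -0.002 0.002 0.143 0.02;-0.0044 0.0187 -0.001 -0.002 0.002 0.143 0.02;-0.0044 0.0187 -0.001 -0.002 0.002 0.143 0.02;-0.0044 0.0187 -0.001 -0.002 0.002 0.143 0.02;-0.0044 0.0187 -0.001 -0.002 0.002 0.143 0.02;-0.0044 0.0187 -0.001 -0.002 0.002 0.143 0.02;-0.0044 0.0187 -0.001 -0.002 0.002 0.143 0.02;0 0 0 0 0 0 0.02' 60; python3 plan.py 571.5 -264.4 80 -18.5 4
```

```text
clock: 33.95
position: [569.3, -233.0, 90.6]
tcp_rot: [0.999, -0.051, -0.018, -0.007]
force: [-0.3, 0.6, -1.1]
finger_gap: 0.336
pos [ 569.3 -233.    90.6] yaw -5.81 zaxis [-0.0344  0.0159 -0.9993] gap 28.7 F [-0.3  0.6 -1.1] t 33.95 q6 2.73
world shift [  2.2 -31.4 -10.6]  n= 4 row: [0.002  0.0076 0.0026] [-0.0021  0.0093  0.0553]
```

```bash
python3 -m crank '0.002 0.0076 0.002 -0.002 0.009 0.055 0.02;0.002 0.0076 0.002 -0.002 0.009 0.055 0.02;0.002 0.0076 0.002 -0.002 0.009 0.055 0.02;0.001 0.005 0.002 -0.002 0.009 0.05 0.02;0 0 0 0 0 0 0.02;0 0 0 0 0 0 0.02;0 0 0 0 0 0 0.02' 60; python3 plan.py 571.5 -264.4 60 -18.5 2
```

```text
clock: 34.65
position: [566.8, -256.1, 72.9]
tcp_rot: [0.988, -0.154, -0.007, -0.004]
force: [0.8, -0.3, -0.7]
finger_gap: 0.331
pos [ 566.8 -256.1   72.9] yaw -17.67 zaxis [-0.0129  0.0109 -0.9999] gap 28.3 F [ 0.8 -0.3 -0.7] t 34.65 q6 2.9
world shift [  4.7  -8.3 -12.9]  n= 2 row: [0.0036 0.0033 0.0064] [-0.0032  0.0078  0.0073]
```

```bash
python3 -m crank '0.0036 0.0033 0.005 -0.003 0.008 0.007 0.02;0.003 0.003 0.005 -0.003 0.008 0.007 0.02;0 0 0 0 0 0 0.02;0 0 0 0 0 0 0.02;0 0 0 0 0 0 0.02' 60; python3 plan.py 571.5 -264.4 50 -18.5 1
```

```text
clock: 35.15
position: [571.6, -263.6, 61.5]
tcp_rot: [0.987, -0.159, 0.001, -0.0]
force: [0.4, -0.1, -0.5]
finger_gap: 0.332
pos [ 571.6 -263.6   61.5] yaw -18.34 zaxis [ 1.1e-03 -1.0e-04 -1.0e+00] gap 28.4 F [ 0.4 -0.1 -0.5] t 35.15 q6 2.9
world shift [ -0.1  -0.8 -11.5]  n= 1 row: [0.0001 0.0008 0.0115] [-0.0002 -0.0011  0.0029]
```

```bash
python3 -m crank '0 0.0008 0.006 0 -0.001 0.003 0.02;0 0 0.006 0 0 0 0.02;0 0 0 0 0 0 0.02;0 0 0 0 0 0 0.02;0 0 0 0 0 0 0.02' 60; python3 plan.py 571.5 -264.4 48 -18.5 1
python3 - <<'E'
from h import *
f=manip.grab_frame("side"); a=cv2.resize(f["pixels"][250:340,200:320,::-1],None,fx=5,fy=5,interpolation=cv2.INTER_CUBIC)
g=manip.grab_frame("top"); b=cv2.resize(g["pixels"][195:285,360:430,::-1],None,fx=5,fy=5,interpolation=cv2.INTER_CUBIC)
cv2.imwrite("pics/s13.png",cv2.resize(np.hstack([a,b]),None,fx=.8,fy=.8))
E
```

```text
clock: 35.65
position: [571.3, -264.4, 48.5]
tcp_rot: [0.987, -0.161, -0.0, -0.0]
force: [-0.6, 0.4, -0.9]
finger_gap: 0.334
pos [ 571.3 -264.4   48.5] yaw -18.52 zaxis [-1.e-04  3.e-04 -1.e+00] gap 28.5 F [-0.6  0.4 -0.9] t 35.65 q6 2.9
world shift [ 0.2  0.  -0.5]  n= 1 row: [ 0.0002 -0.0001  0.0005] [-0.0003  0.0001 -0.0003]
```

View pics/s13.png

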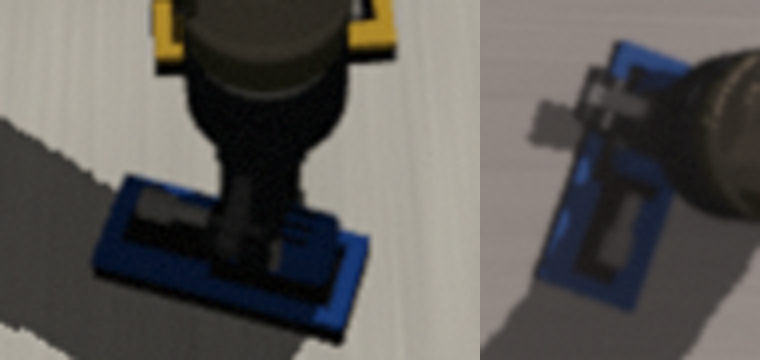

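```bash
python3 -m crank '0 0 0.006 0 0 0 0.02;0 0 0.006 0 0 0 0.02;0 0 0.005 0 0 0 0.02;0 0 0.003 0 0 0 0.02;0 0 0 0 0 0 0.02;0 0 0 0 0 0 0.02'; python3 plan.py 571.5 -264.4 23.5 -18.5 1
```

```text
clock: 36.35
position: [571.3, -264.4, 26.6]
tcp_rot: [0.987, -0.161, -0.0, -0.0]
force: [0.1, -0.3, -0.2]
finger_gap: 0.331
pos [ 571.3 -264.4   26.6] yaw -18.51 zaxis [ 0.e+00  2.e-04 -1.e+00] gap 28.3 F [ 0.1 -0.3 -0.2] t 36.35 q6 2.9
world shift [ 0.2 -0.  -3.1]  n= 1 row: [ 0.0002 -0.      0.0031] [-0.0002  0.     -0.0002]
```

Down without contact. Release, retreat, and swing the arm aside for a clear view.

```bash
python3 -m crank '0 0 0.0028 0 0 0 0.02;0 0 0 0 0 0 0.02;0 0 0 0 0 0 0.02;0 0 0 0 0 0 0.035;0 0 0 0 0 0 0.05;0 0 0 0 0 0 0.06;0 0 0 0 0 0 0.06'; python3 -m crank '0 0 -0.01 0 0 0 0.06;0 0 -0.025 0 0 0 0.06;0 0 -0.03 0 0 0 0.06;0 0 -0.03 0 0 0 0.06;0 0 -0.03 0 0 0 0.06;0 0 -0.03 0 0 0 0.06;-0.03 0 -0.02 0 0 0 0.06;-0.03 0 0 0 0 0 0.06;-0.03 0 0 0 0 0 0.06;-0.03 0 0 0 0 0 0.06;0 0 0 0 0 0 0.06;0 0 0 0 0 0 0.06'; python3 plan.py 430 0 230 -18.5
```

```text
clock: 37.05
position: [572.3, -265.0, 24.9]
tcp_rot: [0.987, -0.161, 0.001, 0.0]
force: [0.5, 0.3, -0.0]
finger_gap: 0.698
clock: 38.25
position: [455.1, -225.8, 215.7]
tcp_rot: [0.987, -0.161, 0.005, 0.002]
force: [0.3, -0.6, 0.9]
finger_gap: 0.707
pos [ 455.1 -225.8  215.7] yaw -18.49 zaxis [ 0.0093 -0.0064 -0.9999] gap 60.4 F [ 0.3 -0.6  0.9] t 38.25 q6 2.85
world shift [-25.1 225.8  14.3]  n= 6 row: [-0.0159 -0.0344 -0.0025] [ 0.0005 -0.0018  0.    ]
```

```bash
python3 -m crank '-0.02 -0.034 -0.0025 0 -0.002 0 0.06;-0.02 -0.034 -0.0025 0 -0.002 0 0.06;-0.02 -0.034 -0.0025 0 -0.002 0 0.06;-0.02 -0.034 -0.0025 0 -0.002 0 0.06;-0.02 -0.034 -0.0025 0 -0.002 0 0.06;-0.02 -0.034 -0.0025 0 -0.002 0 0.06;0 0 0 0 0 0 0.06;0 0 0 0 0 0 0.06;0 0 0 0 0 0 0.06;0 0 0 0 0 0 0.06'; python3 m.py
python3 - <<'E'
from h import *
for n in("top","side"):
    f=manip.grab_frame(n); cv2.imwrite(f"pics/{n}9.png",f["pixels"][:,:,::-1])
    a=f["pixels"][185:285,100:430] if n=="top" else f["pixels"][110:350,190:380]
    cv2.imwrite(f"pics/{n}9c.png",cv2.resize(a[:,:,::-1],None,fx=2.4,fy=2.4,interpolation=cv2.INTER_CUBIC))
E
```

```text
clock: 39.25
position: [403.8, -26.1, 233.8]
tcp_rot: [0.99, -0.14, 0.007, -0.012]
force: [0.6, -0.3, -0.0]
finger_gap: 0.705
top red [ 119  195   40   66 1339] z 20 [561.3 293.2] 166.7 [134.5  56.6]
top red [ 119  195   40   66 1339] z 36 [561.2 288.4] 166.7 [132.4  55.7]
top yellow [ 315  194   25   63 1153] z 20 [ 576.4 -108.1] -178.2 [132.7  52.5]
top yellow [ 315  194   25   63 1153] z 36 [ 576.1 -106.4] -178.2 [130.6  51.7]
top yellow [555 306   5  25  89] z 20 [ 380.7 -633. ] -177.2 [47.3 11.8]
top yellow [555 306   5  25  89] z 36 [ 383.6 -622.7] -177.2 [46.6 11.6]
top blue [376 206  42  66 932] z 20 [ 551.8 -257.2] 161.4 [132.3  53.1]
top blue [376 206  42  66 932] z 36 [ 551.9 -253. ] 161.4 [130.1  52.2]
side red [232 124  51  20 596] z 20 [562.2 291.4] 165.8 [135.8  61. ]
side red [232 124  51  20 596] z 36 [562.3 273.7] 165.8 [133.5  60. ]
side yellow [ 52  15  24  23 100] z 20 [-86.5 852.6] 89.0 [123.1  55. ]
side yellow [ 52  15  24  23 100] z 36 [-75.7 825.6] 89.0 [121.   54.1]
side yellow [ 449   86  111   60 3746] z 20 [1259.9  337. ] -159.5 [345.8 160.7]
side yellow
[... 551 characters left out ...]
6 728] z 20 [1135.7 -231.2] 88.3 [90.2 57.8]
side yellow [515 268  41  46 728] z 36 [1126.3 -240.3] 88.3 [88.7 56.9]
side yellow [499 292  37  41 411] z 20 [1082.4 -281.2] 93.0 [77.2 48.4]
side yellow [499 292  37  41 411] z 36 [1073.8 -289.5] 93.0 [75.9 47.6]
side yellow [486 314  27  38 358] z 20 [1035.9 -321.3] 85.6 [68.9 37.1]
side yellow [486 314  27  38 358] z 36 [1028.1 -328.9] 85.6 [67.8 36.5]
side blue [248  31  51  31 665] z 20 [620.7 711.8] 89.6 [170.7 161.6]
side blue [248  31  51  31 665] z 36 [619.8 687. ] 89.6 [167.8 158.9]
side blue [ 224  294   68   39 1252] z 20 [ 553.1 -260.1] 161.3 [135.8  56.6]
side blue [ 224  294   68   39 1252] z 36 [ 553.3 -268.7] 161.3 [133.5  55.6]
```

View pics/top9c.png

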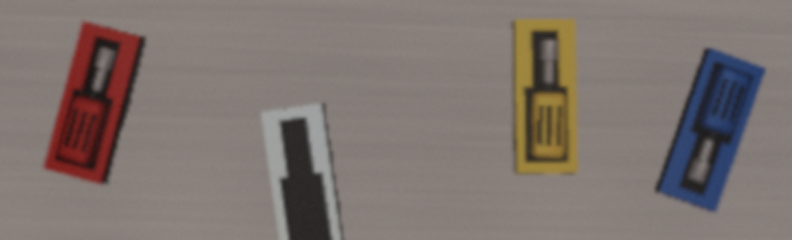

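View pics/side9c.png

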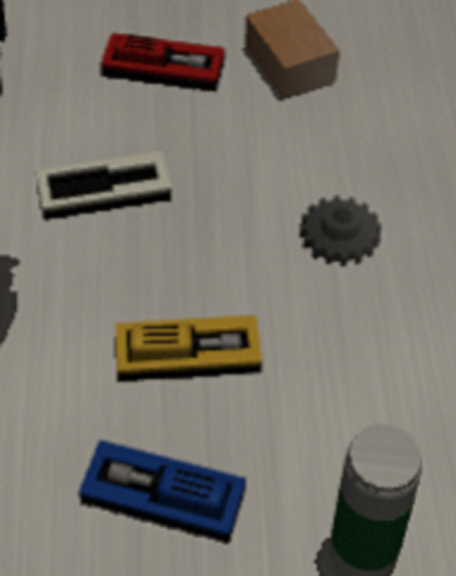

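All three drivers look seated and the other objects have not moved: red at crop (85,130), yellow at (545,125) and blue at (725,95). I'm handing in.

```bash
python3 -c "
from station import manip
s=manip.read_state();print(s['clock'],abs(s['qd']).max(),s['force']);print(manip.sign_off())"
```

```text
39.45 0.003939337474548757 [-1.25703498  0.07003716  0.37646305]
the job is handed in; nothing more can be done
None
```

All three drivers are in the nests of their own colour, and I handed the job in at about 39 s on the robot clock. The sign-off gives no verdict.

- **Moves:** I parked blue in the white nest, then moved red to the red nest and yellow to the yellow nest, turning it about 160°. Last, blue went from white to the blue nest, turned about 208°.
- **Slip:** My first grasp on blue closed in the air above the handle because the arm had not come down as far as commanded. I reopened, corrected and gripped it. Nothing was disturbed.
- **Forces:** The readings I took during each lowering stayed under about 2 N.
- **Last checks:** The final top and side pictures show each handle down in its pocket with its socket in the slot. The white nest is empty, and the can, gear and carton look unmoved. The arm was clear and at rest.
- **Not measured:** I judged how far down the drivers sit, and that the loose objects had not moved, by eye in the pictures rather than by a final measurement. The side camera placed the red nest's outline about 2 mm from its earlier reading, within calibration error. No other checks disagreed.

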